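Turn a lidded culture dish over for incubation

TASK

The culture dish with the blue lid has been inspected on the slanted rest and must now incubate upside down: pinch its lid and base together between the fingers, lift it clear, roll it over and lean it back on the rest lid underneath, and let go. Then take it again another way and lay it flat, still lid down, centred on the empty warming pad, and let go. Keep lid and base closed together throughout, do not drop the dish, and leave the other dish and the things around where they are.

Things in the scene. Friction and masses are not known exactly. Their poses are not given: they have to be found in the camera images.
- dish: Base of the round culture dish, clear with amber gel: disc 54 mm across, 17 mm tall, about 35 g. Origin at the centre of its outer bottom face, z from the bottom towards the lid; x, y arbitrary (round). At the start it lies on the slanted rest, lid facing out. Inverted: z points down, amber bottom face up.
- lid: Loose blue lid of that dish, 60 mm across, about 15 g: top 2.5 mm thick, skirt 1.5 mm thick reaching 10 mm down over the base with 1.5 mm play all round. Nothing locks it: lifting by the lid alone while it is on top takes it off. Closed dish: 19.5 mm thick. Origin at the centre of the inner face of the top (lies on the base's rim), z outwards through the top.
- dish_mid (a point): Point of the dish base on its axis at half the thickness of the closed dish, 9.75 mm from either outer face.
- dish_rim (a point): Centre of the base's upper face (17 mm above its bottom), where the inner face of the lid lies when closed: within 2 mm of the lid's origin then. Once the dish is lid down, gripping the lid's skirt across its 60 mm carries both, the base sitting in the lid by its weight.
- lid_top (a point): Centre of the outer face of the lid.
- rest: Cream slanted viewing rest, fixed: foot 110 x 84 x 12 mm, origin at the centre of its underside. In its frame the slanted plate's normal is (0.866, 0, 0.5), up-slope is (-0.5, 0, 0.866): 60 degrees steep; it faces away from the robot, give or take 20 degrees of yaw. A post 36 mm wide under the plate, on its +x side of the origin, carries it.
- rest_plate (a point): Middle of the plate's upper face, 20 mm down-slope of the seat point. The plate is 44 mm wide (y), 6 mm thick and reaches only from 4 to 36 mm down-slope of the seat point, so the upper half of the dish overhangs freely (nothing behind it but the foot) and a finger fits behind it.
- rest_pins (a point): Midway between the feet of the two steel stop pins, 27.8 mm down-slope of the seat point. The pins are 8 mm thick, stand 30 mm out of the plate, 20 mm either side (y) of this point; the rim of the 60 mm lid lies against both, whichever way up the dish is.
- rest_seat (a point): Seat point of the rest, 75 mm above the table over the rest's origin, in the plane of the plate's upper face: the centre of the underside of a dish lying on the rest against the pins (inverted too; then it is the centre of the lid's outer face).
- warmer_free: The warming unit whose pad is empty, fixed: white box 90 x 90 x 17 mm with a round aluminium pad, 48 mm across, that rises from its middle to 45 mm above the table. Origin at the centre of its underside. Its yaw does not matter.
- warmer_free_top (a point): Centre of the top face of the empty pad, 45 mm above the table.
- warmer_used: An identical warming unit, whose pad already carries another dish. Leave alone.
- other_dish: The other dish, already upside down on its unit's pad (60 mm across, 19.5 mm tall). Leave alone. Origin at the centre of its underside.
- bottle: Amber bottle with a yellow cap, 52 mm across, 105 mm tall, bystander. Origin under its centre.
- flask: Conical clear flask, 84 mm across the foot, 118 mm tall, bystander. Origin under its centre.
- jar: White jar, 50 mm across and 50 mm tall, bystander. Origin under its centre.
- varnish: Tiny glass bottle with a black cap, 26 mm across, 45 mm tall, bystander. Origin under its centre.
- spoon: Steel spoon 150 mm long lying on the table to the robot's left, bystander. Origin under it.
Mind the look-alikes: they are no part of the job. What is shaped like the lid but green is not meant.

How it is judged:
By the outcome, as a careful person would: the job done as asked, in the order asked, and still so for the second after the job is handed in, with the robot touching nothing.
It also fails if it takes over 72 s, if anything falls off the work surface, if the arm or the gripper's body presses on something with over 40 N, if the wrist force passes 120 N, or if a joint passes its speed limit or range.

ROBOT

A 7-joint arm with a two-finger parallel gripper is mounted at the origin on the work surface. World frame = base frame: x ahead of the robot, y to its left, z up, the work surface at z = 0. Lengths are in m, angles in rad, forces in N, time in s.
With the tool pointing down it reaches from about 0.4 to 0.9 m from the base axis. Payload 5.5 kg.
Tool frame: the origin (TCP) lies between the finger pads; the fingertips stand 19 mm ahead of it and the grasp point (between the pads) is the TCP; z points along the fingers, y is the line along which they close (so a half turn about z gives the same grasp; the last joint's range is limited). The gripper opens to 85 mm and grips with 20 to 120 N. Pads are 22 mm wide; open, the fingers measure 114 mm over their backs; the gripper's body (76 mm by 85 mm) begins 54 mm behind the grasp point. The pads swing forward as they close: fully open they stand 13 mm farther back than shut.
Start: joints at [1.415, 0.501, -0.427, 1.55, 0.221, 1.138, -0.21], TCP at [0.264, -0.594, 0.25] pointing down, gripper open.
Joint ranges: [-2.88, 2.88], [-0.31, 2.03], [-1.54, 1.56], [0.2, 2.42], [-1.41, 4.55], [0.19, 2.02], [-2.57, 2.57]. Speed limits (rad/s): [2.57, 2.57, 3.14, 3.14, 3.14, 3.14, 3.14].

INTERFACE

Orientations are given as a 3x3 rotation matrix whose columns are the frame's x, y, z axes.
In Python, from rig import * gives the robot as it stands. The module is installed in compiled form; this text tells all that it offers.
- The arm moves only by the tool play_rows, never from a script. Its arguments are lists of equal length, an entry for each row: "travel": the shift along the tool's x, y, z normalised to -1 to 1, where 1 is 0.25 m, a list of three; "dr": the turn, a rotation vector about the tool's x, y, z normalised to -1 to 1, where 1 is 45 degrees, a list of three; "claw": the closure, from -1 (fully open) to 1 (shut). A call has 1 to 8 rows; each row is the pose to reach, as a shift and turn from the pose commanded when the call began, along the tool's axes at that moment; what a row does not reach only later rows make up. A row lasts 1/8 s, in which the tool goes at most 62.5 mm and 10.7 degrees, less where a joint would pass 70% of its speed; a pose out of reach is approached as far as the arm can. A call with a number of a shift or a turn outside -1 to 1 is refused whole. A call with a gripper value outside its range is refused whole. The fingers move at their own pace and stop on an object; "newtons" is the grip in N (left out, the last holds). Time passes only in rows, so rows that repeat a pose let the fingers close. It gives the time, the measured TCP pose, the force, the opening and the grip force at its end, in the units of the state.
- observe(): the state, without advancing time (a new reading comes with each control period).
- grab_frame(name): name is "scene" or "top"; returns (picture, depth): 400x640x3 uint8, red, green, blue; 400x640 float32, m along the optical axis (not along the pixel's ray), 0 where there is no reading.
- get_calibration(name): a dict with "fx", "fy", "cx", "cy" (pixels), "R" (3x3) and "t" (3): a world point X has camera coordinates R X + t. Camera axes: x right, y down, z forward; pixel columns grow to the right and rows downward; lengths in m; the calibration is good to about 2 mm. A picture is of the moment at which its call begins. get_calibration takes no time and is no camera call.
- job_done(): hands the job in; it is judged then, once.
Trained networks look in the newest picture that a camera, given by its name, has taken for a name from the list of things; names that differ only in an ending like _2 or _b are one class to them, and where a whole thing is asked for, a point or a joint stands for the part that bears it (a point fixed in the world has none). Each returns a list of dicts, best first, with "conf" (0 to 1); they miss things now and then, are a little off and sometimes report something else, mostly with a low value. They report only what shows in the picture. A call takes as long as a camera call. They do not tell look-alikes from the thing itself.
- spot_in(label, camera): "extent" ([left, top, right, bottom] as shares, 0 to 1, of the picture: columns of its width, rows of its height, round what is visible of it).
The state is a dict: "clock": time; "joint_positions": joint angles; "qvel": joint speeds; "tau": joint torques, N m; "position": TCP position; "ee_rot": TCP orientation; "force": force on the tool from outside, world axes, zero at the start; "wrist_torque": the same for the moment, N m; "gripper_width": finger opening in m; "grip_force": force on a finger pad.
Only numpy, scipy, OpenCV 4.12 (cv2) and the standard library are available. Lean on these libraries where they do the work, as an engineer would, in place of code of your own. Each camera call takes 0.05 s, during which the arm holds its last target. There are 200 camera calls.

## Working session

There is one attempt and no reset: what is moved stays moved. The work goes in short steps, Python scripts to look and compute and a tool call to move; the robot and the scene stay as the last step left them, time stands still between calls to the robot, and variables do not carry over. Pictures are saved under pics/ and viewed, at most 10 in all, crops included, and the job is handed in when it is done.

Besides the shell and the picture viewer there is one more tool, called after "Call:" as a command line: name --argument value ..., lists and objects as JSON in quotes. play_rows: Moves the arm, as the interface text tells. Scaled input: -1 to 1 covers 0.25 m each way for a shift and 45 degrees each way for a turn. Its arguments: {"type":"object","properties":{"travel":{"type":"array","items":{"type":"array","items":{"type":"number","minimum":-1,"maximum":1}}},"dr":{"type":"array","items":{"type":"array","items":{"type":"number","minimum":-1,"maximum":1}}},"claw":{"type":"array","items":{"type":"number"}},"newtons":{"type":"number"}},"required":["travel","dr","claw"]}

```bash
mkdir -p pics; cat > h.py <<'E'
from rig import *
import numpy as np, cv2
def save(n,im): cv2.imwrite('pics/'+n,cv2.cvtColor(im,cv2.COLOR_RGB2BGR))
def cloud(cam,d):
    c=get_calibration(cam); v,u=np.mgrid[0:400,0:640]
    P=np.stack([(u-c['cx'])/c['fx']*d,(v-c['cy'])/c['fy']*d,d],-1)
    return (P-np.array(c['t']))@np.array(c['R'])
E
python3 - <<'E'
from h import *
np.set_printoptions(precision=3,suppress=True)
for cam in ('scene','top'):
    im,d=grab_frame(cam); save(cam+'1.png',im); np.savez(cam+'1.npz',im=im,d=d)
    c=get_calibration(cam); print(cam,c['fx'],-np.array(c['R']).T@c['t'],np.array(c['R'])[2])
    P=cloud(cam,d)
    for l in ['dish','lid','rest','warmer_free','other_dish','bottle','flask','jar','varnish','spoon']:
        for r in spot_in(l,cam)[:3]:
            e=np.array(r['extent'])*[640,400,640,400]; u,v=int((e[0]+e[2])/2),int((e[1]+e[3])/2)
            print(l,round(r['conf'],2),e.round(),P[min(v,399),min(u,639)])
s=observe();print(s)
E
```

```text
scene 456.66111724982034 [1.501 0.029 0.711] [-0.818 -0.012 -0.575]
lid 0.98 [233. 229. 260. 247.] [ 0.678 -0.144  0.013]
lid 0.89 [164. 191. 181. 209.] [ 0.52  -0.361  0.011]
lid 0.77 [189. 178. 217. 205.] [ 0.593 -0.252  0.086]
rest 0.8 [189. 201. 228. 229.] [ 0.589 -0.251  0.014]
rest 0.17 [281. 231. 322. 286.] [ 0.813 -0.008  0.071]
warmer_free 0.71 [394. 197. 428. 227.] [0.607 0.252 0.032]
other_dish 0.58 [278. 196. 302. 216.] [ 0.62  -0.043  0.064]
bottle 0.85 [347. 223. 372. 272.] [0.775 0.113 0.067]
flask 0.74 [281. 228. 323. 290.] [ 0.81  -0.006  0.066]
jar 0.59 [215. 244. 239. 254.] [ 0.757 -0.174  0.049]
varnish 0.75 [162. 228. 175. 247.] [ 0.692 -0.322  0.025]
spoon 0.72 [444. 175. 476. 208.] [ 0.466  0.416 -0.003]
spoon 0.41 [191. 180. 216. 205.] [ 0.593 -0.253  0.083]
top 512.1180234334169 [0.329 0.035 1.405] [ 0.224 -0.016 -0.974]
dish 0.65 [304. 138. 333. 174.] [0.771 0.001 0.072]
dish 0.61 [323. 205. 358. 242.] [ 0.58  -0.044  0.065]
lid 0.77 [449. 233. 471. 256.] [ 0.509 -0.369  0.009]
lid 0.76 [410. 211. 432. 223.] [ 0.573 -0.249  0.11 ]
lid 0.76 [421. 256. 444. 28
[... 608 characters left out ...]
83. 442. 188.] [ 0.671 -0.32   0.046]
spoon 0.86 [169. 246. 184. 301.] [ 0.485  0.41  -0.001]
spoon 0.4 [216. 217. 251. 254.] [0.571 0.244 0.045]
{'clock': 1.1, 'joint_positions': array([ 1.415,  0.501, -0.427,  1.55 ,  0.221,  1.138, -0.21 ]), 'qvel': array([-0.   , -0.002, -0.   , -0.001, -0.002,  0.001, -0.001]), 'tau': array([ -0.001, -56.938,  -5.811, -28.134,   0.013,   0.002,   0.   ]), 'position': array([ 0.264, -0.594,  0.25 ]), 'ee_rot': array([[ 0.914,  0.407,  0.   ],
       [ 0.407, -0.914, -0.   ],
       [ 0.   ,  0.   , -1.   ]]), 'force': array([ 0.393, -0.271, -0.255]), 'wrist_torque': array([-0.009,  0.034,  0.053]), 'grip_force': 0.0, 'gripper_width': 0.08523653712825145}
```

```bash
python3 - <<'E'
import numpy as np,cv2
a=np.load('scene1.npz')['im'][150:310,130:490]; b=np.load('top1.npz')['im'][120:310,150:490]
c=np.zeros((560,800,3),np.uint8)
a=cv2.resize(a,None,fx=1.7,fy=1.7,interpolation=cv2.INTER_CUBIC);b=cv2.resize(b,None,fx=1.5,fy=1.5,interpolation=cv2.INTER_CUBIC)
c[:a.shape[0],:a.shape[1]]=a; c[274:274+b.shape[0],:b.shape[1]]=b
cv2.imwrite('pics/all.png',c[:,:,::-1])
s=np.load('scene1.npz')['im'][165:240,160:270]
cv2.imwrite('pics/crop.png',cv2.resize(s,None,fx=7,fy=7,interpolation=cv2.INTER_CUBIC)[:,:,::-1])
E
```

```text
(no output)
```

View pics/all.png

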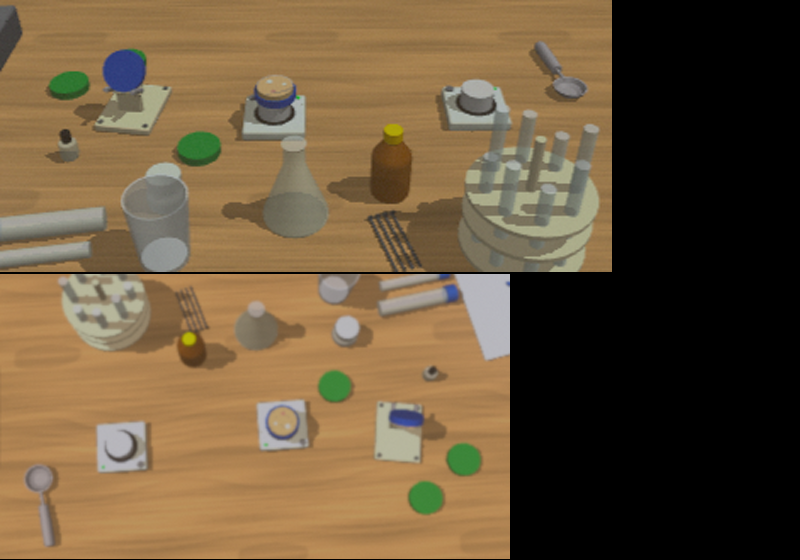

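View pics/crop.png

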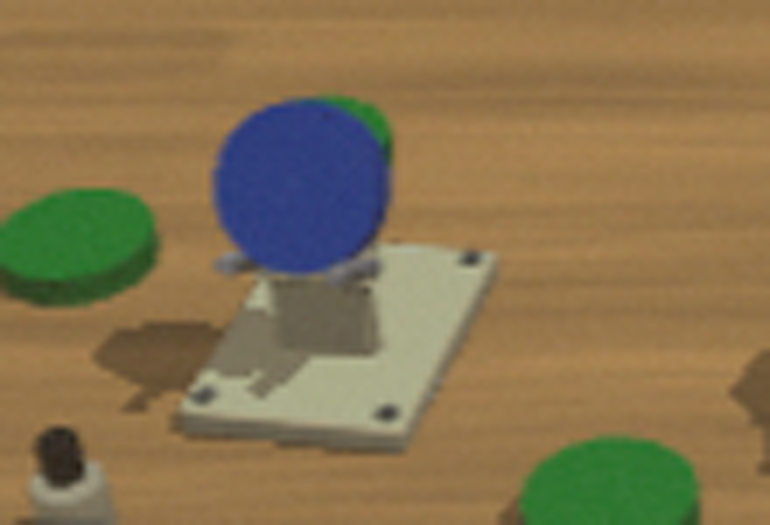

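The target is the blue lid at scene (203,191) on the cream rest. The look-alikes are all green: scene (172,200), (247,238) and (212,182, behind the target). The other closed dish at (290,206) has its base up and sits on the used warmer. The empty pad is at scene (411,206).

```bash
cat >> h.py <<'E'
def masks(im):
    i=im.astype(int); r,g,b=i[...,0],i[...,1],i[...,2]
    return dict(blue=(b>r+40)&(b>g+30), cream=(abs(r-g)<25)&(r-b>15)&(r>130))
E
python3 - <<'E'
from h import *
np.set_printoptions(precision=4,suppress=True)
for cam in ('scene','top'):
    z=np.load(cam+'1.npz'); im,d=z['im'],z['d']; P=cloud(cam,d); m=masks(im)
    near=(abs(P[...,0]-.58)<.09)&(abs(P[...,1]+.25)<.08)
    B=P[m['blue']&near&(P[...,2]>.03)&(d>0)]
    if len(B)>20:
        c=np.median(B,0)
        if cam=='scene':
            for _ in range(4):
                U,S,V=np.linalg.svd(B-B.mean(0),full_matrices=False); n=V[2]*np.sign(V[2][0]); r=(B-B.mean(0))@n; B=B[abs(r)<max(.002,1.0*r.std())]
            print('lid plane n',n,'centre',B.mean(0),len(B),'std',r.std(), 'yaw',np.degrees(np.arctan2(n[1],n[0])),'spans',np.ptp(B,0))
        else: print('top blue',c,len(B))
    F=P[near&(abs(P[...,2]-.012)<.006)&m['cream']]
    print(cam,'foot',len(F),F.mean(0) if len(F) else '')
    if len(F)>20:
        mask=(near&(abs(P[...,2]-.012)<.006)&m['cream']).astype(np.uint8)
        rr=cv2.minAreaRect((F[:,:2]*1000).astype(np.float32)); print(rr)
    for nm,y0,x0,z0 in (('free',.25,.58,.045),('used',-.045,.6,.0645)):
        k=(abs(P[...,0]-x0)<.06)&(abs(P[...,1]-y0)<.06)&(abs(P[...,2]-z0)<.006)&(d>0)
        if k.sum()>10:
            q=P[k]; print(nm,k.sum(),q.mean(0),'circle',cv2.minEnclosingCircle((q[:,:2]*1000).astype(np.float32)))
        k=(abs(P[...,0]-x0)<.08)&(abs(P[...,1]-y0)<.08)&(abs(P[...,2]-.017)<.005)&(d>0)&(im.min(-1)>100)
        if k.sum()>10:print(nm,'box',k.sum(),cv2.minAreaRect((P[k][:,:2]*1000).astype(np.float32)))
E
```

```text
lid plane n [ 0.8557 -0.0957  0.5086] centre [ 0.5905 -0.2559  0.0833] 289 std 0.0010434392763112074 yaw -6.380151411951574 spans [0.0318 0.056  0.0487]
scene foot 495 [ 0.5873 -0.2424  0.0105]
((573.3822021484375, -253.55218505859375), (84.30320739746094, 113.51437377929688), 81.43131256103516)
free 201 [0.5836 0.2549 0.0437] circle ((581.5355834960938, 255.8250732421875), 25.13316535949707)
free box 329 ((580.8294677734375, 255.7624969482422), (93.82500457763672, 88.04084014892578), 0.9858773350715637)
used 250 [ 0.6011 -0.0394  0.0629] circle ((599.5664672851562, -38.27165985107422), 29.422372817993164)
used box 411 ((603.5551147460938, -40.58034896850586), (92.28763580322266, 89.0050277709961), 1.4818036556243896)
top blue [ 0.5795 -0.2518  0.0971] 177
top foot 831 [ 0.5607 -0.2495  0.0113]
((570.935791015625, -254.90170288085938), (84.50831604003906, 110.67369842529297), 81.3005142211914)
free 226 [0.5774 0.2546 0.0441] circle ((577.5919799804688, 255.21298217773438), 24.085065841674805)
free box 616 ((577.7311401367188, 254.9924774169922), (90.09854125976562, 88.96412658691406), 0.22761064767837524)
used 314 [ 0.5952 -0.0403  0.0636] circle ((594.2570190429688, -40.37458419799805), 29.720300674438477)
used box 547 ((597.6666870117188, -42.141700744628906), (89.90823364257812, 89.25363159179688), 0.20502567291259766)
```

Call:
play_rows --travel '[[0, 0, -0.2]]' --dr '[[0, 0, 0.2]]' --claw '[-1]'

```text
clock: 1.23
position: [0.2626, -0.5915, 0.2961]
ee_rot: [[0.967, 0.255, -0.004], [0.255, -0.967, 0.009], [-0.001, -0.009, -1.0]]
force: [-0.1, -1.6, 0.1]
gripper_width: 0.0851
grip_force: 0.0
```

```bash
python3 - <<'E'
from h import *
s=observe(); print(s['joint_positions'],s['position'],s['ee_rot'])
E
```

```text
[ 1.39789795  0.46002751 -0.40165243  1.49839622  0.18381168  1.23031895
 -0.34207124] [ 0.26259408 -0.59154993  0.29611847] [[ 0.96686099  0.25527616 -0.0037301 ]
 [ 0.25529979 -0.9668219   0.00879963]
 [-0.00136001 -0.00946031 -0.99995433]]
```

```bash
cat > kin.py <<'E'
import numpy as np
from scipy.spatial.transform import Rotation as R
# chain z y z y z y z with link lengths and lateral offsets
def fk(p,q,sg):
    by,ty,L1,L2,L3,L4,a1,a2,a3=p
    q=np.array(q)*sg
    T=R.from_euler('z',by); x=np.array([0,0,L1])
    T=T*R.from_euler('z',q[0]); x=x+T.apply([a1,0,0]); T=T*R.from_euler('y',q[1])
    T=T*R.from_euler('z',q[2]); x=x+T.apply([a2,0,L2]); T=T*R.from_euler('y',q[3])
    T=T*R.from_euler('z',q[4]); x=x+T.apply([a3,0,L3]); T=T*R.from_euler('y',q[5])
    T=T*R.from_euler('z',q[6]+ty); x=x+T.apply([0,0,L4])
    return x,T
E
python3 - <<'E'
from kin import *
from scipy.optimize import least_squares
import itertools
from rig import observe
s=observe()
data=[([1.415,.501,-.427,1.55,.221,1.138,-.21],[.264,-.594,.25],np.array([[.914,.407,0],[.407,-.914,0],[0,0,-1]])),
 (s['joint_positions'],s['position'],s['ee_rot'])]
def res(p,sg):
    o=[]
    for q,x,Rm in data:
        X,T=fk(p,q,sg); o+=list((X-x)*5)+list((T.as_matrix()-np.array(Rm)).ravel())
    return o+list(.01*np.array(p[6:]))
best=[]
for sg in itertools.product([1,-1],repeat=7):
    if sg[1]<0: continue
    for by in (-2.5,0,2.5):
      for ty in(-1.5,1.5):
        r=least_squares(res,[by,ty,.3,.4,.4,.2,0,0,0],args=(np.array(sg),)); best.append((r.cost,sg,r.x))
best.sort(key=lambda t:t[0])
for b in best[:6]: print(b[0],b[1],b[2].round(3))
E
```

```text
9.000421184081689e-07 (-1, 1, -1, 1, -1, 1, -1) [-0.034  1.537  0.07   0.536  0.477  0.108 -0.007 -0.022 -0.009]
9.000421184130885e-07 (-1, 1, -1, 1, -1, 1, -1) [-0.034  1.537  0.07   0.536  0.477  0.108 -0.007 -0.022 -0.009]
0.00043828069038982803 (-1, 1, -1, 1, -1, 1, -1) [ 3.447 -1.265  3.619  0.594  0.889  3.292 -0.997 -0.579  0.527]
0.0004382806906600445 (-1, 1, -1, 1, -1, 1, -1) [ 3.447  5.018  3.618  0.594  0.889  3.292 -0.996 -0.579  0.527]
0.0004382806908121523 (-1, 1, -1, 1, -1, 1, -1) [-2.836 -1.265  3.62   0.594  0.889  3.293 -0.997 -0.579  0.527]
0.00043828069089562954 (-1, 1, -1, 1, -1, 1, -1) [-2.836 -1.265  3.62   0.594  0.889  3.293 -0.997 -0.579  0.527]
```

Call:
play_rows --travel '[[0.2, -0.15, 0], [0.4, -0.3, 0], [0.6, -0.45, 0], [0.6, -0.45, 0]]' --dr '[[0, 0, -0.2], [0.2, 0, -0.4], [0.4, 0, -0.6], [0.4, 0, -0.6]]' --claw '[-1, -1, -1, -1]'

```text
clock: 1.72
position: [0.3852, -0.4411, 0.3007]
ee_rot: [[0.738, 0.659, -0.147], [0.671, -0.69, 0.272], [0.078, -0.3, -0.951]]
force: [-1.1, -0.6, -0.0]
gripper_width: 0.0854
grip_force: 0.0
```

```bash
python3 -c "
from rig import observe
import pickle;s=observe();pickle.dump([s],open('d.pkl','wb'));print(s['joint_positions'],s['position'],s['ee_rot'])"
```

```text
[ 1.21057049  0.56856099 -0.55465962  1.40048169  0.16999841  1.54390327
 -0.16489153] [ 0.38524895 -0.44114378  0.30072593] [[ 0.73775117  0.65881186 -0.14727576]
 [ 0.67058365 -0.69007525  0.27223835]
 [ 0.0777225  -0.29960487 -0.95089228]]
```

Call:
play_rows --travel '[[0.2, -0.2, 0], [0.4, -0.4, 0], [0.6, -0.5, 0], [0.6, -0.5, 0]]' --dr '[[0, 0.2, -0.2], [0, 0.4, -0.4], [0, 0.4, -0.6], [0, 0.4, -0.6]]' --claw '[-1, -1, -1, -1]'

```text
clock: 2.22
position: [0.4119, -0.2558, 0.3496]
ee_rot: [[0.377, 0.926, 0.034], [0.793, -0.342, 0.504], [0.478, -0.163, -0.863]]
force: [-0.5, -1.0, -0.3]
gripper_width: 0.0854
grip_force: 0.0
```

```bash
python3 - <<'E'
from kin import *
from scipy.optimize import least_squares
from rig import observe
import pickle
D=pickle.load(open('d.pkl','rb')); D.append(observe()); pickle.dump(D,open('d.pkl','wb'))
data=[([1.415,.501,-.427,1.55,.221,1.138,-.21],[.264,-.594,.25],np.array([[.914,.407,0],[.407,-.914,0],[0,0,-1]])),([1.39789795,.46002751,-.40165243,1.49839622,.18381168,1.23031895,-.34207124],[.26259408,-.59154993,.29611847],[[.96686099,.25527616,-.0037301],[.25529979,-.9668219,.00879963],[-.00136001,-.00946031,-.99995433]])]
data+=[(s['joint_positions'],s['position'],s['ee_rot']) for s in D]
sg=np.array([-1,1]*3+[-1])
def res(p):
    o=[]
    for q,x,Rm in data:
        X,T=fk(p,q,sg); o+=list((X-x)*5)+list((T.as_matrix()-np.array(Rm)).ravel())
    return o
r=least_squares(res,[0,1.57,.07,.53,.47,.1,0,0,0]);print(r.cost,r.x.round(4)); np.save('p.npy',r.x)
s=D[-1];print(s['joint_positions'],s['position'],s['ee_rot'])
E
```

```text
0.00019148637368838367 [-0.0165  1.5552  0.3663  0.495   0.4587  0.3418  0.0377 -0.0159  0.0246]
[ 1.38387088  0.40950241 -0.80126898  1.64894417 -0.16547626  1.47514793
  0.22817507] [ 0.41190354 -0.25579684  0.34961718] [[ 0.37668891  0.9257028   0.03434807]
 [ 0.7932915  -0.34151028  0.50404299]
 [ 0.47832422 -0.16261937 -0.86299529]]
```

```bash
cat > fit.py <<'E'
from scipy.spatial.transform import Rotation as R
import numpy as np, pickle
from scipy.optimize import least_squares
sg=np.array([-1,1]*3+[-1]); AX='zyzyzyz'
def fk(p,q):
    off=p[:8]; tr=p[8:].reshape(8,3)
    T=R.identity(); x=tr[0].copy()
    for i in range(7):
        T=T*R.from_euler(AX[i],sg[i]*q[i]+off[i]); x=x+T.apply(tr[i+1])
    return x,T*R.from_euler('z',np.pi/2)*R.from_euler('x',off[7])
def load():
    D=pickle.load(open('d.pkl','rb'))
    data=[([1.415,.501,-.427,1.55,.221,1.138,-.21],[.264,-.594,.25],np.array([[.9135,.4068,0],[.4068,-.9135,0],[0,0,-1]])),([1.39789795,.46002751,-.40165243,1.49839622,.18381168,1.23031895,-.34207124],[.26259408,-.59154993,.29611847],[[.96686099,.25527616,-.0037301],[.25529979,-.9668219,.00879963],[-.00136001,-.00946031,-.99995433]])]
    return data+[(s['joint_positions'],s['position'],s['ee_rot']) for s in D]
def fit(verbose=0):
    data=load(); p0=np.zeros(32); t=p0[8:].reshape(8,3); t[0,2]=.34;t[3,2]=.45;t[5,2]=.45;t[7,2]=.28   # t[i+1] after joint i
    def res(p):
        o=[]
        for q,x,Rm in data:
            X,T=fk(p,q); o+=list((X-x)/.001)+list(((R.from_matrix(Rm).inv()*T).as_rotvec())/.002)
        d=(p-p0); w=np.r_[np.ones(8)/.02,np.ones(24)/.05]; w=w.copy(); w[8:][[2,11,17,23]]=1/.5
        return np.r_[o,d*w]
    r=least_squares(res,p0)
    if verbose: print('cost',r.cost); print(r.x[:8].round(4)); print(r.x[8:].reshape(8,3).round(4)); print(np.array(res(r.x)[:6*len(data)]).reshape(-1,6).round(1))
    return r.x
if __name__=='__main__': p=fit(1); np.save('p.npy',p)
E
python3 fit.py
```

```text
cost 0.09947159815591244
[-0.0004 -0.0004 -0.0002  0.      0.0002  0.0003 -0.0005  0.0002]
[[-2.600e-03 -7.000e-04  3.478e-01]
 [-4.000e-03 -4.400e-03  1.000e-04]
 [ 2.900e-03 -4.400e-03  6.000e-04]
 [-1.100e-03 -6.600e-03  5.088e-01]
 [-7.000e-04 -6.600e-03  2.000e-04]
 [ 3.700e-03 -1.600e-03  4.735e-01]
 [ 5.000e-04 -1.600e-03  6.000e-04]
 [ 2.300e-03  1.200e-03  3.395e-01]]
[[ 0.  -0.   0.  -0.2 -0.  -0.1]
 [-0.   0.  -0.   0.1 -0.   0.1]
 [ 0.   0.   0.   0.1  0.1  0. ]
 [-0.  -0.  -0.   0.   0.   0. ]]
```

```bash
cat > plan.py <<'E'
from fit import *
lo=np.array([-2.88,-.31,-1.54,.2,-1.41,.19,-2.57])+.02; hi=np.array([2.88,2.03,1.56,2.42,4.55,2.02,2.57])-.02
P=np.load('p.npy')
psi=np.radians(-7.5); Rr=R.from_euler('z',psi)
n=Rr.apply([.866,0,.5]); u=Rr.apply([-.5,0,.866]); yw=Rr.apply([0,1,0])
rest=np.array([.572,-.2542,0]); seat=rest+[0,0,.075]
def err(q,x,T):
    X,t=fk(P,q); return np.r_[(X-x)/.002,(T.inv()*t).as_rotvec()/.01]
def ik(q,x,T,reg=.3):
    r=least_squares(lambda k:np.r_[err(k,x,T),(k-q)*reg],np.clip(q,lo+1e-4,hi-1e-4),bounds=(lo,hi),max_nfev=30)
    e=err(r.x,x,T); return r.x,np.linalg.norm(e[:3])*.002,np.linalg.norm(e[3:])*.01
def path(q,x0,T0,x1,T1,k=12,rv=None):
    rv=(T0.inv()*T1).as_rotvec() if rv is None else rv; w=0;Q=[]
    for s in np.linspace(0,1,k+1)[1:]:
        q,ep,er=ik(q,x0+(x1-x0)*s,T0*R.from_rotvec(rv*s)); w=max(w,ep+er*.1); Q.append(q)
    return q,w,Q
def pose(zd,yd):
    zd=zd/np.linalg.norm(zd); yd=yd-zd*(yd@zd); yd/=np.linalg.norm(yd)
    return R.from_matrix(np.c_[np.cross(yd,zd),yd,zd])
def pinch(phi,sgn,off=.02,lift=0):
    z=-(u*np.cos(phi)+yw*np.sin(phi)); T=pose(z,sgn*n)   # phi>0: comes from +y side
    return seat+n*.00975-z*off+lift*np.array([0,0,1]),T
E
cat > t1.py <<'E'
from plan import *
s=pickle.load(open('d.pkl','rb'))[-1]; q0=np.array(s['joint_positions']); x0=np.array(s['position']); T0=R.from_matrix(s['ee_rot'])
for sgn in (1,-1):
  for f1 in (-40,-20,0,20,40):
    x1,T1=pinch(np.radians(f1),sgn,lift=.15); q1,w1,_=path(q0,x0,T0,x1,T1,6)
    if w1>.004: print(sgn,f1,'approach bad',round(w1,3)); continue
    for f2 in (-40,-20,0,20,40):
      x2,T2=pinch(np.radians(f2),-sgn,lift=.15)
      rv=(T1.inv()*T2).as_rotvec(); a=np.linalg.norm(rv)
      for v in (rv,rv*(a-2*np.pi)/a):
        q2,w2,_=path(q1,x1,T1,x2,T2,8,v)
        if w2<.004: print(sgn,f1,f2,v.round(2),q1.round(2),q2.round(2))
E
time python3 t1.py
```

```text
1 -40 -40 [0.   0.   3.14] [ 1.48  0.79 -0.99  1.7  -0.26  0.95  0.88] [ 1.02  0.57 -0.29  1.72 -0.78  1.12 -1.87]
1 -40 -20 [-0.55 -0.    3.09] [ 1.48  0.79 -0.99  1.7  -0.26  0.95  0.88] [ 0.92  0.36 -0.28  1.91 -0.72  0.76 -2.01]
1 -40 0 [-1.07 -0.    2.95] [ 1.48  0.79 -0.99  1.7  -0.26  0.95  0.88] [ 0.53  0.21 -0.07  2.06 -0.39  0.41 -2.49]
1 -40 0 [ 1.07  0.   -2.95] [ 1.48  0.79 -0.99  1.7  -0.26  0.95  0.88] [ 1.6   0.71 -1.52  2.05  1.09  0.71  2.55]
1 -40 20 [ 1.57 -0.   -2.72] [ 1.48  0.79 -0.99  1.7  -0.26  0.95  0.88] [ 1.17  0.4  -1.15  2.12  1.29  0.73  2.08]
1 -40 40 [ 2.02 -0.   -2.41] [ 1.48  0.79 -0.99  1.7  -0.26  0.95  0.88] [ 0.73  0.5  -0.94  2.09  1.48  1.18  1.74]
1 -20 -40 [0.55 0.   3.09] [ 1.44  0.52 -0.97  1.89 -0.21  0.64  0.71] [ 1.04  0.57 -0.31  1.72 -0.77  1.11 -1.87]
1 -20 -20 [-0.   -0.    3.14] [ 1.44  0.52 -0.97  1.89 -0.21  0.64  0.71] [ 0.93  0.36 -0.3   1.91 -0.71  0.75 -2.02]
1 -20 0 [ 0.55  0.   -3.09] [ 1.44  0.52 -0.97  1.89 -0.21  0.64  0.71] [ 1.6   0.71 -1.52  2.05  1.09  0.71  2.55]
1 -20 0 [-0.55 -0.    3.09] [ 1.44  0.52 -0.97  1.89
[... 4204 characters left out ...]
-2.54] [ 1.27  0.32 -0.94  2.04  0.28  0.41  0.07]
-1 0 20 [-0.55  0.   -3.09] [ 0.63  0.21 -0.18  2.06 -0.33  0.4  -2.54] [ 0.5   0.21 -0.34  2.11  0.99  0.48 -0.86]
-1 0 40 [-1.07  0.   -2.95] [ 0.63  0.21 -0.18  2.06 -0.33  0.4  -2.54] [ 0.16  0.35 -0.24  2.09  1.31  0.9  -1.35]
-1 20 0 [ 0.55 -0.   -3.09] [-0.89  0.63  1.42  2.14 -0.98  0.44 -2.25] [-0.27  0.29  0.87  2.06 -0.88  0.55  1.07]
-1 20 20 [-0.   -0.   -3.14] [-0.89  0.63  1.42  2.14 -0.98  0.44 -2.25] [-0.55  0.28  0.86  2.13  0.31  0.29 -0.28]
-1 20 40 [-0.55  0.   -3.09] [-0.89  0.63  1.42  2.14 -0.98  0.44 -2.25] [-0.95  0.67  1.18  2.1   0.39  0.37 -0.65]
-1 40 approach bad 0.014
real	0m14.136s
user	0m14.590s
sys	0m0.090s
```

```bash
cat > t2.py <<'E'
from plan import *
s=pickle.load(open('d.pkl','rb'))[-1]; q0=np.array(s['joint_positions']); x0=np.array(s['position']); T0=R.from_matrix(s['ee_rot'])
f=np.radians(-20); h=.15
x1,T1=pinch(f,1,.024,h); q1,w1,_=path(q0,x0,T0,x1,T1,6)
xa,_=pinch(f,1,.024); qa,wa,_=path(q1,x1,T1,xa,T1,6)
q1,wb,_=path(qa,xa,T1,x1,T1,6)
x2,T2=pinch(f,-1,.024,h); q2,w2,_=path(q1,x1,T1,x2,T2,10,np.array([0,0,np.pi]))
xb,_=pinch(f,-1,.024); qb,wc,_=path(q2,x2,T2,xb,T2,6)
q2,wd,_=path(qb,xb,T2,x2,T2,6)
print('worst',np.round([w1,wa,wb,w2,wc,wd],4)); print(qa.round(2),qb.round(2),q2.round(2))
pad=np.array([.5795,.2555,.045])
for sg2 in (1,-1):
  for b in (30,40,50,60):
    br=np.radians(b); z=-(u*np.cos(br)+n*np.sin(br)); T3=pose(z,sg2*yw); c=seat+n*.008
    qg,wg,_=path(q2,x2,T2,c-z*.12,T3,8); qg,wg2,_=path(qg,c-z*.12,T3,c,T3,4); ql,wl,_=path(qg,c,T3,c+[0,0,.12],T3,4)
    if max(wg,wg2,wl)>.004: print(sg2,b,'grasp bad',np.round([wg,wg2,wl],3)); continue
    for th in range(-90,91,30):
      t=np.radians(th); hd=np.array([np.cos(t),np.sin(t),0]); zz=hd*np.cos(br)-np.array([0,0,1])*np.sin(br)
      # dish up-normal -> world up; y axis horizontal
      y=np.cross([0,0,1],hd)*sg2; T4=pose(zz,y); xp=pad+[0,0,.008]
      qm,wm,_=path(ql,c+[0,0,.12],T3,xp+[0,0,.12],T4,10); qp,wp,_=path(qm,xp+[0,0,.12],T4,xp,T4,5)
      if max(wm,wp)<.004: print(sg2,b,th,qg.round(2),qp.round(2), 'margin',np.minimum(qp-lo,hi-qp).min().round(2),np.minimum(qg-lo,hi-qg).min().round(2))
E
python3 t2.py
```

```text
worst [0. 0. 0. 0. 0. 0.]
[ 1.34  0.75 -0.84  1.96 -0.11  0.38  0.77] [ 1.01  0.61 -0.39  1.98 -0.82  0.49 -1.76] [ 0.95  0.35 -0.32  1.91 -0.7   0.76 -2.03]
1 30 grasp bad [0.12  0.115 0.12 ]
1 40 grasp bad [0.156 0.138 0.143]
1 50 grasp bad [0.172 0.168 0.165]
1 60 grasp bad [0.187 0.183 0.181]
-1 30 90 [ 0.59  0.66 -0.29  1.71  0.24  0.81 -1.52] [ 0.8   1.33 -1.1   1.8   0.04  0.57  0.14] margin 0.36 0.6
-1 40 -30 [ 0.55  0.74 -0.29  1.56  0.26  1.05 -1.53] [-1.7   1.29  1.15  2.01 -0.67  0.32 -2.55] margin 0.0 0.84
-1 40 90 [ 0.55  0.74 -0.29  1.56  0.26  1.05 -1.53] [ 0.71  1.17 -1.04  1.83  0.09  0.53 -0.01] margin 0.32 0.84
-1 50 -30 [ 0.51  0.85 -0.27  1.39  0.27  1.29 -1.54] [-1.55  1.06  1.03  1.99 -0.5   0.32 -2.55] margin 0.0 0.71
-1 50 90 [ 0.51  0.85 -0.27  1.39  0.27  1.29 -1.54] [ 0.59  1.02 -0.97  1.84  0.17  0.52 -0.19] margin 0.31 0.71
-1 60 -60 [ 0.46  0.96 -0.25  1.22  0.27  1.51 -1.53] [-1.52  1.46  1.45  1.73 -1.05  1.11 -2.55] margin 0.0 0.49
-1 60 -30 [ 0.46  0.96 -0.25  1.22  0.27  1.51 -1.53] [-1.36  0.88  0.87  1.95 -0.34  0.38 -2.55] margin 0.0 0.49
-1 60 60 [ 0.46  0.96 -0.25  1.22  0.27  1.51 -1.53] [ 0.39  0.78 -0.83  2.04  0.79  0.21 -1.44] margin 0.0 0.49
-1 60 90 [ 0.46  0.96 -0.25  1.22  0.27  1.51 -1.53] [ 0.46  0.91 -0.89  1.83  0.27  0.55 -0.39] margin 0.34 0.49
```

```bash
cat > go.py <<'E'
from plan import *
from rig import observe
np.set_printoptions(precision=3,suppress=True)
def to(x,T,pr=True):
    s=observe(); x0=np.array(s['position']); T0=R.from_matrix(s['ee_rot'])
    tr=T0.inv().apply(x-x0)/.25; dr=(T0.inv()*T).as_rotvec()/(np.pi/4)
    print('travel',tr,'dr',dr,'rows>=',round(max(np.linalg.norm(tr)*.25/.0625,np.linalg.norm(dr)*45/10.7),1))
def st():
    s=observe(); print(round(s['clock'],2),'q',s['joint_positions'],'F',s['force'],'w',s['gripper_width'],s['grip_force'])
    return s
E
python3 -c "
from go import *
to(*pinch(np.radians(-20),1,.024+.09))"
```

```text
travel [-0.271  0.566  0.563] dr [-0.675 -0.139 -0.62 ] rows>= 3.9
```

Call:
play_rows --travel '[[-0.07, 0.14, 0.14], [-0.135, 0.28, 0.28], [-0.2, 0.42, 0.42], [-0.271, 0.566, 0.563], [-0.271, 0.566, 0.563], [-0.271, 0.566, 0.563]]' --dr '[[-0.17, -0.035, -0.155], [-0.34, -0.07, -0.31], [-0.51, -0.105, -0.465], [-0.675, -0.139, -0.62], [-0.675, -0.139, -0.62], [-0.675, -0.139, -0.62]]' --claw '[-1, -1, -1, -1, -1, -1]' --newtons 25

```text
clock: 2.98
position: [0.5208, -0.292, 0.1725]
ee_rot: [[-0.038, 0.86, 0.509], [0.954, -0.12, 0.275], [0.298, 0.497, -0.815]]
force: [0.4, 0.3, 0.5]
gripper_width: 0.0857
grip_force: 0.0
```

```bash
python3 - <<'E'
from go import *
import h
s=st(); D=pickle.load(open('d.pkl','rb')); D.append(s); pickle.dump(D,open('d.pkl','wb'))
to(*pinch(np.radians(-20),1,.024+.09)); to(*pinch(np.radians(-20),1,.024))
a,d=h.grab_frame('scene'); b,_=h.grab_frame('top')
import cv2
a=cv2.resize(a[120:240,140:270],None,fx=4,fy=4,interpolation=2); b=cv2.resize(b[150:270,370:460],None,fx=3,fy=3,interpolation=2)
c=np.zeros((480,800,3),np.uint8); c[:,:520]=a; c[:360,525:795]=b; h.save('pre.png',c)
E
```

```text
2.98 q [ 1.513  0.623 -0.929  1.976 -0.179  0.544  0.84 ] F [0.353 0.348 0.467] w 0.0856757990562623 0.0
travel [0.019 0.003 0.008] dr [-0.002  0.004 -0.01 ] rows>= 0.1
travel [0.02  0.003 0.368] dr [-0.002  0.004 -0.01 ] rows>= 1.5
```

View pics/pre.png

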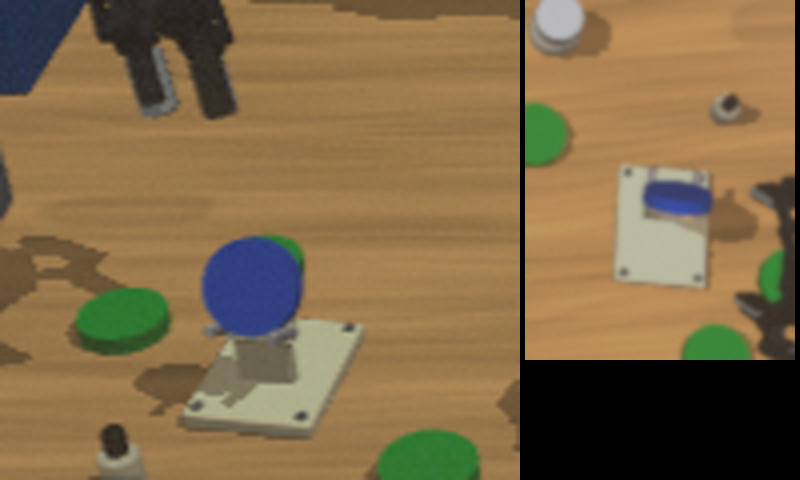

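```bash
python3 - <<'E'
from go import *
import h
s=observe(); x=np.array(s['position']); z=np.array(s['ee_rot'])[:,2]; y=np.array(s['ee_rot'])[:,1]
for cam in('scene','top'):
    c=h.get_calibration(cam); 
    for X in (x,x+.006*z+.045*y,x+.006*z-.045*y, seat+n*.0195):
        k=np.array(c['R'])@X+c['t']; print(cam,(c['fx']*k[0]/k[2]+c['cx']).round(1),(c['fy']*k[1]/k[2]+c['cy']).round(1))
    a,_=h.grab_frame(cam); h.save('p2'+cam+'.png',a)
a=h.cv2.imread('pics/p2scene.png')[100:250,130:280]; h.cv2.imwrite('pics/p2.png',h.cv2.resize(a,None,fx=3,fy=3))
E
```

```text
scene 187.2 145.0
scene 180.2 147.0
scene 195.0 147.7
scene 201.7 190.6
top 445.5 231.2
top 446.7 212.9
top 441.9 247.5
top 420.4 212.9
```

View pics/p2.png

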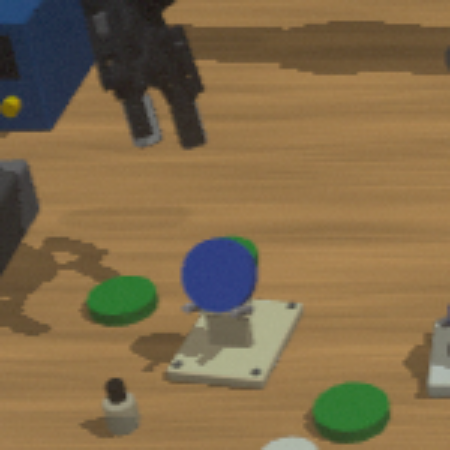

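The fingertips project where I see them (scene 179,148 and 194,148), so the calibration agrees. Next I move in.

Call:
play_rows --travel '[[0.02, 0.003, 0.1], [0.02, 0.003, 0.2], [0.02, 0.003, 0.3], [0.02, 0.003, 0.368], [0.02, 0.003, 0.368], [0.02, 0.003, 0.368]]' --dr '[[0, 0, -0.01], [0, 0, -0.01], [0, 0, -0.01], [0, 0, -0.01], [0, 0, -0.01], [0, 0, -0.01]]' --claw '[-1, -1, -1, -1, -1, -1]'

```text
clock: 3.92
position: [0.5681, -0.2622, 0.0989]
ee_rot: [[-0.046, 0.858, 0.511], [0.956, -0.111, 0.273], [0.291, 0.501, -0.815]]
force: [-0.5, -0.4, -1.1]
gripper_width: 0.0853
grip_force: 0.0
```

```bash
python3 - <<'E'
from go import *
import h,cv2
s=st(); to(*pinch(np.radians(-20),1,.024))
a,_=h.grab_frame('scene'); b,_=h.grab_frame('top')
a=cv2.resize(a[140:240,150:270],None,fx=4,fy=4,interpolation=2); b=cv2.resize(b[180:260,380:450],None,fx=4.5,fy=4.5,interpolation=2)
c=np.zeros((400,800,3),np.uint8); c[:,:480]=a; c[:360,482:797]=b; h.save('g1.png',c)
E
```

```text
3.92 q [ 1.325  0.75  -0.828  1.972 -0.131  0.368  0.799] F [-0.471 -0.376 -1.076] w 0.08526125222406562 0.0
travel [ 0.002  0.001 -0.001] dr [0.    0.006 0.003] rows>= 0.0
```

View pics/g1.png

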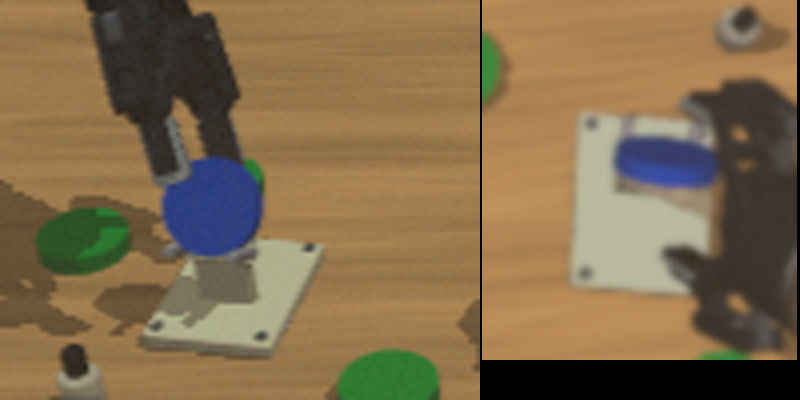

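The fingers straddle the dish, front finger over the lid at crop (180,185). I close now.

Call:
play_rows --travel '[[0, 0, 0], [0, 0, 0], [0, 0, 0], [0, 0, 0], [0, 0, 0], [0, 0, 0], [0, 0, 0], [0, 0, 0]]' --dr '[[0, 0, 0], [0, 0, 0], [0, 0, 0], [0, 0, 0], [0, 0, 0], [0, 0, 0], [0, 0, 0], [0, 0, 0]]' --claw '[0, 0.2, 0.3, 0.4, 0.5, 0.6, 1, 1]' --newtons 30

```text
clock: 5.03
position: [0.5684, -0.2617, 0.0985]
ee_rot: [[-0.047, 0.858, 0.511], [0.955, -0.111, 0.274], [0.292, 0.501, -0.815]]
force: [0.6, 0.4, 3.4]
gripper_width: 0.0189
grip_force: 31.7
```

Call:
play_rows --travel '[[0, 0.02, -0.04], [0, 0.05, -0.1], [0.05, 0.11, -0.2], [0.1, 0.18, -0.3], [0.14, 0.24, -0.4], [0.175, 0.3, -0.49], [0.175, 0.3, -0.49]]' --dr '[[0, 0, 0], [0, 0, 0], [0, 0, 0], [0, 0, 0], [0, 0, 0], [0, 0, 0], [0, 0, 0]]' --claw '[1, 1, 1, 1, 1, 1, 1]'

```text
clock: 5.9
position: [0.5687, -0.2628, 0.2511]
ee_rot: [[-0.047, 0.857, 0.513], [0.957, -0.109, 0.27], [0.288, 0.503, -0.815]]
force: [-0.1, -0.4, -1.1]
gripper_width: 0.019
grip_force: 31.4
```

```bash
python3 - <<'E'
from go import *
import h,cv2
s=st()
a,_=h.grab_frame('scene'); b,_=h.grab_frame('top')
a=cv2.resize(a[100:240,130:280],None,fx=3,fy=3,interpolation=2); b=cv2.resize(b[170:270,360:460],None,fx=3,fy=3,interpolation=2)
c=np.zeros((420,760,3),np.uint8); c[:,:450]=a; c[:300,455:755]=b; h.save('lift.png',c)
E
```

```text
5.9 q [ 1.435  0.504 -0.957  1.897 -0.226  0.642  0.733] F [-0.063 -0.368 -1.077] w 0.019000851434071896 31.35413110256195
```

View pics/lift.png

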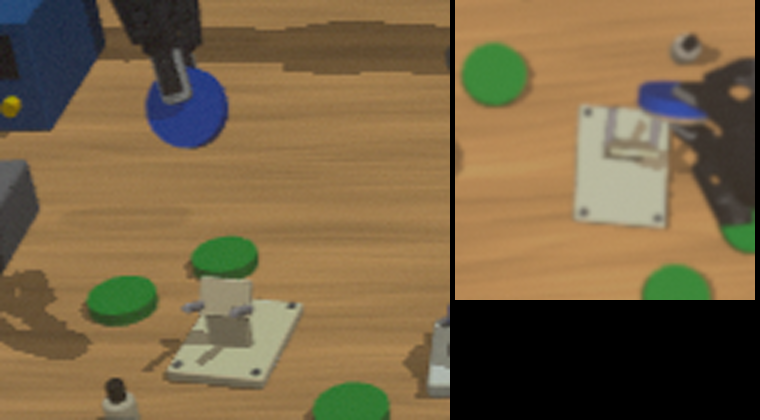

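The dish is held with lid and base closed, in front of the clear rest. Now the half turn about tool z.

Call:
play_rows --travel '[[0, 0, 0], [0, 0, 0], [0, 0, 0], [0, 0, 0], [0, 0, 0], [0, 0, 0]]' --dr '[[0, 0, 0.1], [0, 0, 0.3], [0, 0, 0.5], [0, 0, 0.7], [0, 0, 0.9], [0, 0, 1]]' --claw '[1, 1, 1, 1, 1, 1]'

```text
clock: 6.75
position: [0.5667, -0.2614, 0.2465]
ee_rot: [[0.578, 0.638, 0.509], [0.593, -0.756, 0.276], [0.561, 0.142, -0.816]]
force: [0.4, 0.0, -0.0]
gripper_width: 0.0188
grip_force: 31.4
```

Call:
play_rows --travel '[[0, 0, 0], [0, 0, 0], [0, 0, 0], [0, 0, 0], [0, 0, 0]]' --dr '[[0, 0, 0.2], [0, 0, 0.4], [0, 0, 0.6], [0, 0, 0.8], [0, 0, 1]]' --claw '[1, 1, 1, 1, 1]'

```text
clock: 7.38
position: [0.5667, -0.2614, 0.2463]
ee_rot: [[0.86, 0.041, 0.508], [-0.117, -0.954, 0.276], [0.496, -0.297, -0.816]]
force: [0.9, 0.2, -0.8]
gripper_width: 0.0187
grip_force: 31.4
```

```bash
python3 -c "
from go import *
s=st();print(s['position'],s['ee_rot'])"
```

```text
7.38 q [ 1.154  0.393 -0.574  1.909 -0.552  0.7   -0.577] F [ 0.876  0.225 -0.783] w 0.018745685808381308 31.358803510665894
[ 0.567 -0.261  0.246] [[ 0.86   0.041  0.508]
 [-0.117 -0.954  0.276]
 [ 0.496 -0.297 -0.816]]
```

Call:
play_rows --travel '[[0, 0, 0], [0, 0, 0], [0, 0, 0], [0, 0, 0], [0, 0, 0]]' --dr '[[0, 0, 0.2], [0, 0, 0.4], [0, 0, 0.6], [0, 0, 0.8], [0, 0, 1]]' --claw '[1, 1, 1, 1, 1]'

```text
clock: 8.0
position: [0.5667, -0.2613, 0.2462]
ee_rot: [[0.637, -0.579, 0.508], [-0.757, -0.592, 0.276], [0.141, -0.561, -0.816]]
force: [0.5, -0.0, 0.0]
gripper_width: 0.0188
grip_force: 31.4
```

Call:
play_rows --travel '[[0, 0, 0], [0, 0, 0], [0, 0, 0], [0, 0, 0], [0, 0, 0], [0, 0, 0], [0, 0, 0]]' --dr '[[0, 0, 0.2], [0, 0, 0.4], [0, 0, 0.6], [0, 0, 0.8], [0, 0, 0.95], [0, 0, 1], [0, 0, 1]]' --claw '[1, 1, 1, 1, 1, 1, 1]'

```text
clock: 8.88
position: [0.5673, -0.2615, 0.2472]
ee_rot: [[0.047, -0.859, 0.509], [-0.955, 0.11, 0.275], [-0.292, -0.499, -0.815]]
force: [1.5, 0.2, -0.6]
gripper_width: 0.019
grip_force: 31.4
```

```bash
python3 - <<'E'
from go import *
import h,cv2
s=st(); x=np.array(s['position'])
f=np.radians(-20); to(*pinch(f,-1,.024,.15)); 
a,d=h.grab_frame('scene'); Pc=h.cloud('scene',d)
i=a.astype(int); near=(np.linalg.norm(Pc-x,axis=-1)<.07)
am=near&(i[...,0]>i[...,2]+25)&(i[...,0]>110); bl=near&(i[...,2]>i[...,0]+25)
A=Pc[am]; print('amber',am.sum(),A.mean(0),'blue',bl.sum(),Pc[bl].mean(0))
pred,_=pinch(f,-1,.024,.15); c=x+ (seat+n*.0195-pinch(f,-1,.024)[0]); print('expected outer face centre',c)
a=cv2.resize(a[100:240,130:280],None,fx=4,fy=4,interpolation=2); h.save('roll.png',a)
E
```

```text
8.88 q [ 0.906  0.349 -0.269  1.916 -0.718  0.757 -2.011] F [ 1.465  0.221 -0.625] w 0.018973508239164105 31.353453397750854
travel [-0.001 -0.007 -0.006] dr [ 0.002 -0.004  0.003] rows>= 0.0
amber 301 [ 0.592 -0.254  0.228] blue 79 [ 0.581 -0.239  0.229]
expected outer face centre [ 0.588 -0.256  0.233]
```

View pics/roll.png

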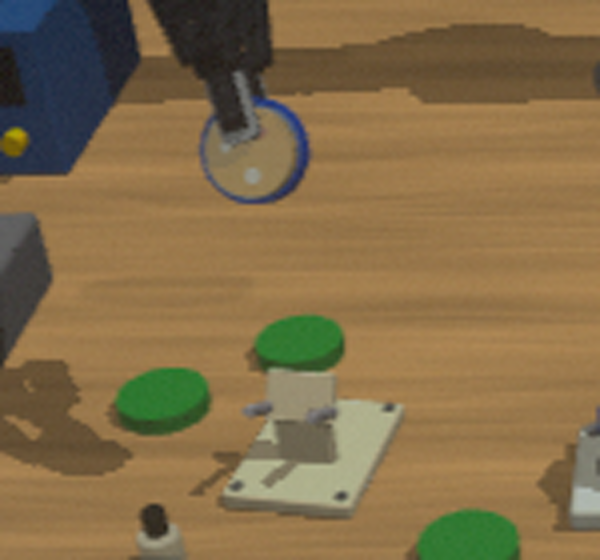

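```bash
python3 - <<'E'
from go import *
import h,cv2
s=observe(); x=np.array(s['position']); Tt=R.from_matrix(s['ee_rot'])
a,d=h.grab_frame('scene'); Pc=h.cloud('scene',d); c=h.get_calibration('scene')
i=a.astype(int); near=np.linalg.norm(Pc-x,axis=-1)<.075
am=near&(i[...,0]>i[...,2]+20)&(i[...,0]>90)&(Pc[...,2]>.15)
# restrict to plane of the face; map pixel rays onto the plane; fit circle r=27 to contour pts away from the gripper
nn=-Tt.as_matrix()[:,1]; c0=x+nn*.00975+Tt.as_matrix()[:,2]*.024
cs,_=cv2.findContours(am.astype(np.uint8),cv2.RETR_EXTERNAL,cv2.CHAIN_APPROX_NONE); k=max(cs,key=cv2.contourArea)[:,0,:]
Rm=np.array(c['R']); o=-Rm.T@c['t']
ray=np.c_[(k[:,0]-c['cx'])/c['fx'],(k[:,1]-c['cy'])/c['fy'],np.ones(len(k))]@Rm
X=o+ray*(((c0-o)@nn)/(ray@nn))[:,None]-c0
uv=np.c_[X@yw,X@u]; ang=np.degrees(np.arctan2(uv[:,1],uv[:,0]))
rr=np.hypot(*uv.T); ok=(rr>.022)&((ang<40)|(ang>170)); print(len(uv),ok.sum())
r=least_squares(lambda p:np.hypot(uv[ok,0]-p[0],uv[ok,1]-p[1])-p[2],[0,0,.027],loss='soft_l1',f_scale=.0005); print('centre offset (y,u) mm, r',r.x*1000)
D=pickle.load(open('d.pkl','rb')); D.append(s); pickle.dump(D,open('d.pkl','wb'))
f=np.radians(-20); 
xx,TT=pinch(f,-1,.024); to(xx+n*.003+u*.03,TT); to(xx+n*.001+u*.004,TT)
E
```

```text
78 45
centre offset (y,u) mm, r [-0.038 -2.244 25.474]
travel [0.134 0.282 0.372] dr [ 0.001 -0.004  0.004] rows>= 1.9
travel [0.169 0.29  0.469] dr [ 0.001 -0.004  0.004] rows>= 2.3
```

Inverted, closed, with the lid facing the plate; the lateral offset is under 0.1 mm. I lower it onto the rest in two stages.

Call:
play_rows --travel '[[0.03, 0.07, 0.09], [0.07, 0.14, 0.19], [0.1, 0.21, 0.28], [0.134, 0.282, 0.372], [0.15, 0.286, 0.42], [0.162, 0.288, 0.45], [0.171, 0.29, 0.475], [0.171, 0.29, 0.475]]' --dr '[[0, 0, 0], [0, 0, 0], [0, 0, 0], [0, -0.004, 0.004], [0, -0.004, 0.004], [0, -0.004, 0.004], [0, -0.004, 0.004], [0, -0.004, 0.004]]' --claw '[1, 1, 1, 1, 1, 1, 1, 1]'

```text
clock: 9.98
position: [0.5686, -0.2618, 0.1028]
ee_rot: [[0.046, -0.859, 0.51], [-0.954, 0.114, 0.277], [-0.296, -0.5, -0.814]]
force: [0.2, -0.4, -0.4]
gripper_width: 0.0187
grip_force: 31.3
```

```bash
python3 - <<'E'
from go import *
s=st(); f=np.radians(-20); xx,TT=pinch(f,-1,.024); to(xx,TT)
dx=np.array(s['position'])-xx; print('off n,u,y mm',1000*np.array([dx@n,dx@u,dx@yw]), 'F n,u',np.array(s['force'])@n,np.array(s['force'])@u)
E
```

```text
9.97 q [ 0.964  0.596 -0.348  1.98  -0.862  0.508 -1.736] F [ 0.187 -0.433 -0.351] w 0.01871821277271655 31.286323070526123
travel [0.005 0.008 0.01 ] dr [ 0.    -0.001 -0.001] rows>= 0.1
off n,u,y mm [2.068 2.764 0.207] F n,u 0.03382462713270639 -0.42431877867907997
```

Call:
play_rows --travel '[[0.001, 0.004, 0.004], [0.002, 0.007, 0.007], [0.002, 0.007, 0.007]]' --dr '[[0, 0, 0], [0, 0, 0], [0, 0, 0]]' --claw '[1, 1, 1]'

```text
clock: 10.35
position: [0.5677, -0.2619, 0.1007]
ee_rot: [[0.046, -0.858, 0.511], [-0.954, 0.114, 0.277], [-0.296, -0.5, -0.814]]
force: [-0.3, -0.1, 1.5]
gripper_width: 0.0191
grip_force: 31.6
```

```bash
python3 - <<'E'
from go import *
s=st(); f=np.radians(-20); xx,TT=pinch(f,-1,.024)
dx=np.array(s['position'])-xx; print('off n,u,y mm',1000*np.array([dx@n,dx@u,dx@yw]), 'F n,u',np.array(s['force'])@n,np.array(s['force'])@u)
E
```

```text
10.35 q [ 0.967  0.6   -0.351  1.982 -0.865  0.503 -1.73 ] F [-0.308 -0.081  1.494] w 0.01906204412633068 31.590551733970642
off n,u,y mm [0.309 1.292 0.035] F n,u 0.4911222293423928 1.4410119661522123
```

Call:
play_rows --travel '[[0, 0, 0], [0, 0, 0], [0, 0, 0], [0, 0, 0], [0, 0, 0], [0, 0, 0]]' --dr '[[0, 0, 0], [0, 0, 0], [0, 0, 0], [0, 0, 0], [0, 0, 0], [0, 0, 0]]' --claw '[0.5, 0.4, 0.2, -0.3, -1, -1]'

```text
clock: 11.1
position: [0.5675, -0.2618, 0.1002]
ee_rot: [[0.045, -0.859, 0.51], [-0.954, 0.114, 0.277], [-0.296, -0.499, -0.814]]
force: [-0.8, -0.2, 0.7]
gripper_width: 0.0851
grip_force: 0.0
```

Call:
play_rows --travel '[[0, 0, -0.06], [0, 0, -0.2], [0, 0, -0.36], [0, 0, -0.5], [0, 0, -0.5]]' --dr '[[0, 0, 0], [0, 0, 0], [0, 0, 0], [0, 0, 0], [0, 0, 0]]' --claw '[-1, -1, -1, -1, -1]'

```text
clock: 11.72
position: [0.5032, -0.2996, 0.205]
ee_rot: [[0.043, -0.857, 0.513], [-0.956, 0.115, 0.271], [-0.291, -0.502, -0.814]]
force: [0.8, -0.2, 0.2]
gripper_width: 0.0857
grip_force: 0.0
```

```bash
cat > look.py <<'E'
from go import *
import h,cv2
# amber face circle on the rest
def face(cam='scene'):
    a,d=h.grab_frame(cam); Pc=h.cloud(cam,d); i=a.astype(int)
    c0=seat+n*.0195; near=(abs((Pc-c0)@n)<.012)&(np.linalg.norm(Pc-c0,axis=-1)<.045)&(Pc[...,2]>.045)
    am=near&(i[...,0]>i[...,2]+20)&((Pc-seat)@n>.012); bl=near&(i[...,2]>i[...,0]+25)
    for k,m in(('amber',am),('blue',bl)):
        X=Pc[m]-seat; print(cam,k,m.sum(),'mean y,u,n',1000*np.r_[(X@yw).mean(),(X@u).mean(),(X@n).mean()])
    return a,Pc,am,bl
if __name__=='__main__':
    st(); a,Pc,am,bl=face(); X=Pc[am]
    U,S,V=np.linalg.svd(X-X.mean(0),full_matrices=False); print('normal',V[2],'vs',n)
    b,*_=face('top')
    a=cv2.resize(a[140:240,150:270],None,fx=4,fy=4,interpolation=2); b=cv2.resize(b[180:260,380:450],None,fx=4.5,fy=4.5,interpolation=2)
    c=np.zeros((400,800,3),np.uint8); c[:,:480]=a; c[:360,482:797]=b; h.save('leaned.png',c)
E
python3 look.py
```

```text
11.72 q [ 1.046  0.381 -0.27   1.992 -0.766  0.75  -1.812] F [ 0.822 -0.197  0.245] w 0.08565915874036074 0.0
scene amber 341 mean y,u,n [ 2.101 -3.121 20.123]
scene blue 52 mean y,u,n [13.317  2.513 11.942]
normal [ 0.85  -0.122  0.512] vs [ 0.859 -0.113  0.5  ]
top amber 151 mean y,u,n [ 0.337  3.693 17.882]
top blue 29 mean y,u,n [ 5.112 23.936  9.245]
```

View pics/leaned.png

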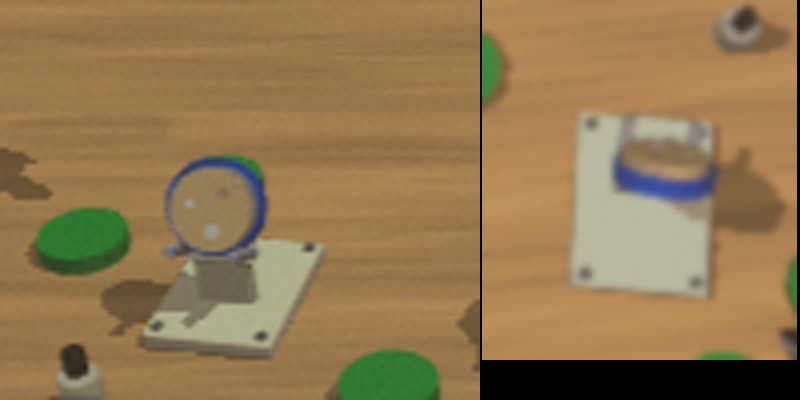

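Lid-down, closed and against both pins (crop 172,250 and 240,252). Next is the second grasp, across the skirt.

```bash
cat >> plan.py <<'E'
B=np.radians(50); c3=seat+n*.008; z3=-(u*np.cos(B)+n*np.sin(B)); T3=pose(z3,-yw)
pad=np.array([.5795,.2555,.045])
def lay(th,h=.008):
    t=np.radians(th); hd=np.array([np.cos(t),np.sin(t),0]); zz=hd*np.cos(B)-np.array([0,0,1])*np.sin(B)
    return pad+[0,0,h],pose(zz,-np.cross([0,0,1],hd))
E
python3 - <<'E'
from go import *
s=st(); q=np.array(s['joint_positions']); x=np.array(s['position']); T=R.from_matrix(s['ee_rot'])
xp=c3-z3*.13+[0,0,.04]; to(xp,T3)
q1,w,_=path(q,x,T,xp,T3,8); q2,w2,_=path(q1,xp,T3,c3,T3,4); q3,w3,_=path(q2,c3,T3,c3+[0,0,.13],T3,4)
print(w,w2,w3,q1,q2)
for th in (60,75,90,105,120,140):
    xl,TL=lay(th); a,wa,_=path(q3,c3+[0,0,.13],T3,xl+[0,0,.12],TL,10); b,wb,_=path(a,xl+[0,0,.12],TL,xl,TL,4); print(th,round(wa,4),round(wb,4),b,np.minimum(b-lo,hi-b).min(), np.degrees((T3.inv()*TL).magnitude()))
E
```

```text
11.82 q [ 1.044  0.385 -0.272  1.994 -0.767  0.749 -1.812] F [ 0.156  0.253 -0.023] w 0.0855590534285364 0.0
travel [-0.16  -0.471  0.158] dr [-1.157 -0.524 -1.656] rows>= 8.8
6.833545200577559e-07 3.060873984339762e-07 1.1881181651605539e-07 [ 0.466  0.759 -0.257  1.156  0.216  1.596 -1.488] [ 0.488  0.842 -0.243  1.395  0.246  1.281 -1.522]
60 0.0 0.0056 [ 0.297  0.73  -0.562  2.074 -1.39   0.21   0.763] 2.7977620220553945e-14 87.87841517882522
75 0.0 0.0 [ 0.575  0.934 -0.915  1.978  0.085  0.256 -0.346] 0.046186815567029665 98.74859430841019
90 0.0 0.0 [ 0.578  1.007 -0.946  1.838  0.117  0.521 -0.145] 0.3109660420171215 110.35830383936175
105 0.0 0.0 [ 0.536  1.074 -0.962  1.688  0.165  0.776  0.019] 0.5581361385146325 122.48027184661721
120 0.0 0.0 [ 0.466  1.136 -0.975  1.536  0.225  1.016  0.167] 0.5452102301884069 134.95643448013294
140 0.0 0.0 [ 0.348  1.21  -0.991  1.341  0.317  1.309  0.364] 0.5288196870269768 151.95062841285161
```

Call:
play_rows --travel '[[-0.06, -0.1, -0.16], [-0.08, -0.15, -0.14], [-0.1, -0.22, -0.12], [-0.12, -0.28, -0.1], [-0.14, -0.335, -0.08]]' --dr '[[-0.11, -0.05, -0.16], [-0.23, -0.1, -0.33], [-0.35, -0.16, -0.5], [-0.46, -0.21, -0.66], [-0.58, -0.26, -0.83]]' --claw '[-1, -1, -1, -1, -1]'

```text
clock: 12.45
position: [0.5643, -0.2773, 0.2691]
ee_rot: [[0.664, -0.746, 0.041], [-0.712, -0.615, 0.339], [-0.228, -0.254, -0.94]]
force: [-0.1, -0.3, 0.1]
gripper_width: 0.0855
grip_force: 0.0
```

```bash
python3 -c "
from go import *
s=st(); print(s['position']); to(c3-z3*.09,T3)"
```

```text
12.45 q [ 0.768  0.529 -0.273  1.483 -0.191  1.289 -1.834] F [-0.087 -0.346  0.094] w 0.08547051904773112 0.0
[ 0.564 -0.277  0.269]
travel [ 0.164 -0.072  0.429] dr [-0.574 -0.257 -0.821] rows>= 4.3
```

Call:
play_rows --travel '[[0.04, -0.02, 0], [0.08, -0.04, 0.02], [0.12, -0.05, 0.1], [0.15, -0.06, 0.2], [0.164, -0.072, 0.32], [0.164, -0.072, 0.429], [0.164, -0.072, 0.429]]' --dr '[[-0.11, -0.05, -0.16], [-0.23, -0.1, -0.33], [-0.35, -0.16, -0.5], [-0.46, -0.21, -0.66], [-0.574, -0.257, -0.821], [-0.574, -0.257, -0.821], [-0.574, -0.257, -0.821]]' --claw '[-1, -1, -1, -1, -1, -1, -1]'

```text
clock: 13.32
position: [0.608, -0.2567, 0.1609]
ee_rot: [[0.93, -0.132, -0.342], [-0.122, -0.991, 0.049], [-0.346, -0.003, -0.938]]
force: [-0.1, -0.8, -0.4]
gripper_width: 0.0857
grip_force: 0.0
```

```bash
python3 -c "
from go import *
s=st(); print(s['position']); to(c3-z3*.09,T3); to(c3,T3)"
```

```text
13.32 q [ 0.495  0.809 -0.294  1.266  0.251  1.454 -1.526] F [-0.13  -0.831 -0.351] w 0.08568802277646563 0.0
[ 0.608 -0.257  0.161]
travel [ 0.003  0.009 -0.013] dr [-0.004  0.005  0.   ] rows>= 0.1
travel [0.004 0.01  0.347] dr [-0.004  0.005  0.   ] rows>= 1.4
```

Call:
play_rows --travel '[[0.004, 0.008, 0.1], [0.004, 0.008, 0.2], [0.004, 0.008, 0.29], [0.004, 0.008, 0.347], [0.004, 0.008, 0.347], [0.004, 0.008, 0.347]]' --dr '[[0, 0, 0], [0, 0, 0], [0, 0, 0], [0, 0, 0], [0, 0, 0], [0, 0, 0]]' --claw '[-1, -1, -1, -1, -1, -1]' --newtons 25

```text
clock: 14.08
position: [0.5818, -0.2588, 0.0841]
ee_rot: [[0.933, -0.136, -0.334], [-0.128, -0.991, 0.045], [-0.337, 0.001, -0.941]]
force: [-0.4, -0.5, 0.5]
gripper_width: 0.0852
grip_force: 0.0
```

```bash
python3 - <<'E'
from go import *
import h,cv2
s=st(); to(c3,T3)
a,_=h.grab_frame('scene'); b,_=h.grab_frame('top')
a=cv2.resize(a[130:240,150:270],None,fx=4,fy=4,interpolation=2); b=cv2.resize(b[180:260,380:450],None,fx=4.5,fy=4.5,interpolation=2)
c=np.zeros((440,800,3),np.uint8); c[:,:480]=a; c[:360,482:797]=b; h.save('g2.png',c)
E
```

```text
14.07 q [ 0.514  0.846 -0.283  1.385  0.272  1.291 -1.544] F [-0.389 -0.5    0.527] w 0.08517015040498839 0.0
travel [-0.006 -0.013  0.024] dr [-0.002 -0.007 -0.007] rows>= 0.1
```

View pics/g2.png

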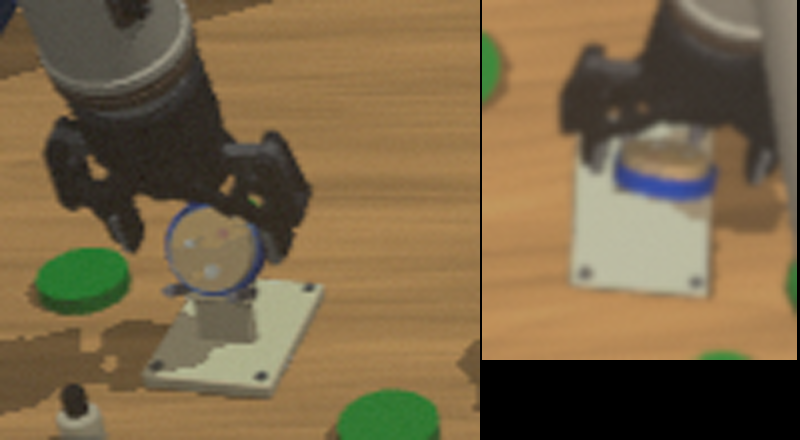

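Call:
play_rows --travel '[[-0.004, -0.012, 0.022], [-0.004, -0.012, 0.022], [-0.004, -0.012, 0.022]]' --dr '[[0, 0, 0], [0, 0, 0], [0, 0, 0]]' --claw '[-1, -1, -1]'

```text
clock: 14.55
position: [0.5785, -0.2549, 0.0782]
ee_rot: [[0.932, -0.135, -0.336], [-0.127, -0.991, 0.046], [-0.339, 0.0, -0.941]]
force: [0.7, -0.4, -0.5]
gripper_width: 0.0849
grip_force: 0.0
```

```bash
python3 -c "
from go import *
s=st(); to(c3,T3)
x,t=fk(P,s['joint_positions']);print(x,s['position'])"
```

```text
14.55 q [ 0.511  0.847 -0.283  1.399  0.273  1.278 -1.549] F [ 0.693 -0.375 -0.455] w 0.08491748388426083 0.0
travel [ 0.001  0.001 -0.003] dr [-0.002 -0.004 -0.006] rows>= 0.0
[ 0.579 -0.253  0.076] [ 0.578 -0.255  0.078]
```

Aligned within 1 mm. I close at 25 N.

Call:
play_rows --travel '[[0, 0, 0], [0, 0, 0], [0, 0, 0], [0, 0, 0], [0, 0, 0], [0, 0, 0]]' --dr '[[0, 0, 0], [0, 0, 0], [0, 0, 0], [0, 0, 0], [0, 0, 0], [0, 0, 0]]' --claw '[-0.7, -0.5, -0.4, -0.3, 0, 0]' --newtons 25

```text
clock: 15.3
position: [0.579, -0.254, 0.0787]
ee_rot: [[0.932, -0.135, -0.335], [-0.127, -0.991, 0.047], [-0.338, -0.001, -0.941]]
force: [0.6, 4.4, 5.7]
gripper_width: 0.0593
grip_force: 26.8
```

```bash
python3 - <<'E'
from go import *
s=st(); to(c3,T3); q=np.array(s['joint_positions']);x=np.array(s['position']);T=R.from_matrix(s['ee_rot'])
Tl=R.from_rotvec(yw*np.radians(-60))*T; print('level check',R.from_rotvec(yw*np.radians(-60)).apply(n))
xl=x+n*.03+[0,0,.15]
q1,w1,_=path(q,x,T,x+n*.01+u*.02,T,3); q1,w1,_=path(q1,x+n*.01+u*.02,T,xl,Tl,8); print(w1,q1)
for th in (85,95,105):
    xp,TL=lay(th,.008); q2,w2,_=path(q1,xl,Tl,xp+[0,0,.13],TL,12); print(th,w2,q2,(Tl.inv()*TL).as_rotvec())
E
```

```text
15.3 q [ 0.511  0.847 -0.284  1.399  0.272  1.279 -1.549] F [0.56  4.353 5.72 ] w 0.059342283320300615 26.754607579205185
travel [-0.     0.004 -0.001] dr [-0.003 -0.005 -0.005] rows>= 0.0
level check [-0.  0.  1.]
3.3423656014465604e-05 [ 0.708  0.252 -0.244  2.111 -0.966  0.21  -0.317]
85 2.2484413567186876e-06 [ 0.345  0.578 -0.58   1.871 -0.606  0.698  0.237] [ 1.038 -0.007 -1.238]
95 2.294367412858172e-06 [ 0.327  0.633 -0.573  1.774 -0.509  0.838  0.29 ] [ 1.151 -0.007 -1.372]
105 2.3204339463316527e-06 [ 0.3    0.689 -0.571  1.674 -0.42   0.974  0.347] [ 1.264 -0.007 -1.505]
```

```bash
cat > way.py <<'E'
from go import *
import sys
def W(y,l,x):  # yaw deg, level deg, position
    return np.array(x), R.from_euler('z',y,degrees=True)*R.from_rotvec(yw*np.radians(-l))*T3
hx=np.array([pad[0],0,.25])
WP=[W(0,0,c3+n*.02+[0,0,.16]),W(35,10,[.58,-.10,.24]),W(70,30,[.58,.08,.23]),W(102.5,60,pad+[0,0,.10])]
def T_ok(TL): return TL
if __name__=='__main__':
    s=st(); q=np.array(s['joint_positions']);x=np.array(s['position']);T=R.from_matrix(s['ee_rot'])
    i=int(sys.argv[1]); to(*WP[i])
    for xx,TT in WP[i:]:
        q,w,Q=path(q,x,T,xx,TT,6); x,T=xx,TT; print(round(w,4),q)
E
python3 way.py 0
```

```text
15.3 q [ 0.511  0.847 -0.284  1.399  0.272  1.279 -1.549] F [0.56  4.353 5.72 ] w 0.059342283320300615 26.754607579205185
travel [-0.165  0.003 -0.664] dr [-0.003 -0.005 -0.005] rows>= 2.7
0.0 [ 0.51   0.706 -0.305  1.24   0.234  1.574 -1.503]
0.0 [ 0.432  0.502 -0.491  1.6    0.32   1.268 -1.239]
0.0 [ 0.513  0.425 -0.767  1.812  0.194  0.912 -0.782]
0.0 [ 0.634  0.921 -1.073  1.783  0.12   0.725 -0.174]
```

Call:
play_rows --travel '[[0, 0, -0.04], [0, 0, -0.12], [-0.03, 0, -0.24], [-0.08, 0, -0.38], [-0.12, 0, -0.52], [-0.165, 0, -0.664], [-0.165, 0, -0.664]]' --dr '[[0, 0, 0], [0, 0, 0], [0, 0, 0], [0, 0, 0], [0, 0, 0], [0, 0, 0], [0, 0, 0]]' --claw '[0, 0, 0, 0, 0, 0, 0]'

```text
clock: 16.18
position: [0.5982, -0.2586, 0.2536]
ee_rot: [[0.935, -0.136, -0.328], [-0.13, -0.991, 0.042], [-0.331, 0.003, -0.944]]
force: [0.3, -0.7, -0.8]
gripper_width: 0.0591
grip_force: 27.1
```

```bash
python3 way.py 1; python3 - <<'E'
import h,cv2,numpy as np
a,_=h.grab_frame('scene'); b,_=h.grab_frame('top')
a=cv2.resize(a[100:240,130:280],None,fx=3,fy=3,interpolation=2); b=cv2.resize(b[150:270,360:470],None,fx=3,fy=3,interpolation=2)
c=np.zeros((420,790,3),np.uint8); c[:,:450]=a; c[:360,455:785]=b; h.save('l2.png',c)
E
```

```text
16.18 q [ 0.508  0.702 -0.304  1.236  0.231  1.57  -1.509] F [ 0.321 -0.741 -0.805] w 0.05914461900849548 27.105251750908792
travel [-0.132 -0.619  0.102] dr [-0.196  0.202 -0.761] rows>= 3.4
0.0 [ 0.431  0.502 -0.49   1.6    0.32   1.268 -1.238]
0.0 [ 0.512  0.424 -0.765  1.812  0.193  0.912 -0.781]
0.0 [ 0.634  0.92  -1.072  1.783  0.118  0.725 -0.173]
```

View pics/l2.png

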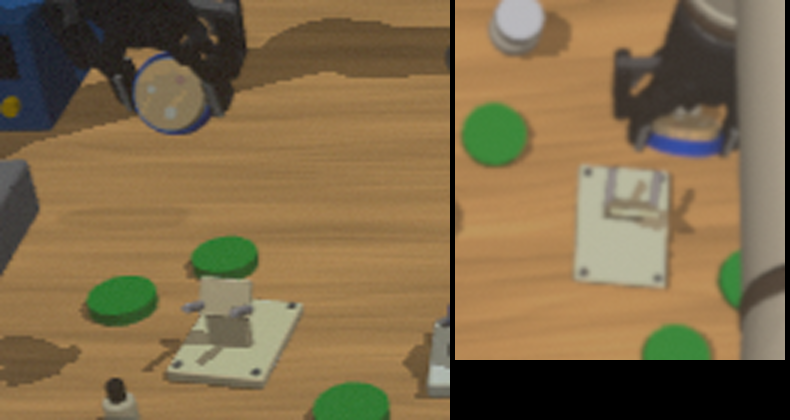

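Both parts are carried, closed, lid down (scene crop 172,95). That was the last picture I can view, so from here I check by numbers.

Call:
play_rows --travel '[[-0.01, -0.06, 0.01], [-0.035, -0.17, 0.03], [-0.06, -0.29, 0.05], [-0.085, -0.41, 0.07], [-0.11, -0.52, 0.085], [-0.132, -0.619, 0.102]]' --dr '[[-0.02, 0.02, -0.08], [-0.055, 0.055, -0.21], [-0.09, 0.09, -0.35], [-0.125, 0.13, -0.5], [-0.16, 0.165, -0.64], [-0.196, 0.202, -0.761]]' --claw '[0, 0, 0, 0, 0, 0]'

```text
clock: 17.02
position: [0.5765, -0.0976, 0.2343]
ee_rot: [[0.87, 0.466, -0.163], [0.459, -0.885, -0.077], [-0.18, -0.008, -0.984]]
force: [1.0, -0.1, -0.4]
gripper_width: 0.0591
grip_force: 27.2
```

```bash
python3 way.py 2
```

```text
17.02 q [ 0.428  0.508 -0.493  1.608  0.32   1.265 -1.242] F [ 0.956 -0.128 -0.38 ] w 0.05905537143238743 27.22128021530807
travel [ 0.341 -0.622 -0.04 ] dr [-0.012  0.436 -0.776] rows>= 3.7
0.0 [ 0.514  0.425 -0.768  1.812  0.195  0.912 -0.783]
0.0 [ 0.635  0.921 -1.074  1.783  0.121  0.725 -0.175]
```

Call:
play_rows --travel '[[0.03, -0.06, 0], [0.09, -0.17, -0.01], [0.15, -0.28, -0.02], [0.21, -0.39, -0.025], [0.27, -0.5, -0.03], [0.341, -0.622, -0.04]]' --dr '[[0, 0.04, -0.08], [0, 0.12, -0.21], [0, 0.2, -0.35], [-0.01, 0.28, -0.49], [-0.01, 0.36, -0.64], [-0.012, 0.436, -0.776]]' --claw '[0, 0, 0, 0, 0, 0]'

```text
clock: 17.77
position: [0.5806, 0.079, 0.23]
ee_rot: [[0.456, 0.886, 0.081], [0.873, -0.463, 0.154], [0.174, 0.001, -0.985]]
force: [-0.5, 0.4, -0.3]
gripper_width: 0.0594
grip_force: 27.2
```

```bash
python3 way.py 3
```

```text
17.77 q [ 0.51   0.425 -0.765  1.814  0.195  0.909 -0.786] F [-0.515  0.442 -0.304] w 0.059412394210566134 27.23203636240214
travel [ 0.555 -0.331  0.443] dr [ 0.31   0.648 -0.663] rows>= 4.1
0.0 [ 0.634  0.92  -1.072  1.783  0.118  0.725 -0.173]
```

Call:
play_rows --travel '[[0.06, -0.03, 0.04], [0.15, -0.09, 0.11], [0.25, -0.15, 0.18], [0.35, -0.21, 0.26], [0.45, -0.27, 0.35], [0.53, -0.31, 0.41], [0.555, -0.331, 0.443], [0.555, -0.331, 0.443]]' --dr '[[0.03, 0.065, -0.07], [0.08, 0.17, -0.18], [0.14, 0.29, -0.3], [0.2, 0.41, -0.42], [0.26, 0.53, -0.54], [0.3, 0.62, -0.63], [0.31, 0.648, -0.663], [0.31, 0.648, -0.663]]' --claw '[0, 0, 0, 0, 0, 0, 0, 0]'

```text
clock: 18.77
position: [0.5799, 0.2554, 0.145]
ee_rot: [[-0.064, 0.996, -0.056], [0.764, 0.084, 0.64], [0.642, -0.002, -0.766]]
force: [0.1, -0.0, 0.1]
gripper_width: 0.0595
grip_force: 27.2
```

```bash
cat > disc.py <<'E'
from go import *
import h,cv2
def disc(z0,c0,tag=''):
    """centre of the amber top face (height z0 approx) seen in both cameras, plus plane tilt"""
    for cam in('scene','top'):
        a,d=h.grab_frame(cam); Pc=h.cloud(cam,d); i=a.astype(int)
        near=(np.linalg.norm(Pc[...,:2]-c0[:2],axis=-1)<.045)&(abs(Pc[...,2]-z0)<.012)&(d>0)
        am=near&(i[...,0]>i[...,2]+20)&(i[...,0]>100); bl=near&(i[...,2]>i[...,0]+25)
        X=Pc[am]
        if len(X)<15: print(cam,'few',len(X)); continue
        A=np.c_[X[:,:2]-X[:,:2].mean(0),np.ones(len(X))]; k=np.linalg.lstsq(A,X[:,2],rcond=None)[0]
        (cx,cy),r=cv2.minEnclosingCircle((X[:,:2]*1000).astype(np.float32))
        print(tag,cam,len(X),'mean',X.mean(0),'circle',np.round([cx,cy,r],1),'tilt deg x,y',np.degrees(k[:2]),'blue',bl.sum(), Pc[bl].mean(0) if bl.any() else '')
if __name__=='__main__':
    s=st(); x=np.array(s['position']); zt=np.array(s['ee_rot'])[:,2]; up=np.array([0,0,1])
    print(x,'z elev',np.degrees(np.arcsin(-zt[2])),'y.z',s['ee_rot'][2][1]); disc(x[2]+.0115,x); to(*WP3) if 0 else None
    to(pad+[0,0,.02],R.from_euler('z',102.5,degrees=True)*R.from_rotvec(yw*np.radians(-60))*T3)
E
python3 disc.py
```

```text
18.77 q [ 0.619  0.911 -1.051  1.788  0.093  0.713 -0.156] F [ 0.133 -0.048  0.106] w 0.05945680906937333 27.23820385755971
[0.58  0.255 0.145] z elev 50.02754026348157 y.z -0.0019275041268392462
 scene 115 mean [0.582 0.266 0.155] circle [577.9 253.3  36.7] tilt deg x,y [-2.601 -2.935] blue 12 [0.599 0.276 0.148]
 top 329 mean [0.581 0.256 0.156] circle [588.  251.4  36.2] tilt deg x,y [-2.949 -0.806] blue 9 [0.571 0.256 0.149]
travel [-0.207 -0.006  0.252] dr [ 0.004  0.002 -0.002] rows>= 1.3
```

```bash
python3 - <<'E'
from go import *
import h,cv2
x=np.array(observe()['position'])
for cam in('top','scene'):
    a,d=h.grab_frame(cam); Pc=h.cloud(cam,d); i=a.astype(int)
    near=(np.linalg.norm(Pc[...,:2]-x[:2],axis=-1)<.034)&(abs(Pc[...,2]-.156)<.006)
    am=near&(i[...,0]>i[...,2]+20); X=Pc[am]; print(cam,am.sum(),X.mean(0),np.percentile(X,[3,50,97],axis=0)[:, :2].tolist(),[Pc[am][:,k].mean().round(4) for k in range(3)])
    m=am.astype(np.uint8); v,u_=np.nonzero(m); print('rows',v.min(),v.max(),'cols',u_.min(),u_.max())
    # expected pixel extents of a level disc r27 at x
    c=h.get_calibration(cam); t=np.linspace(0,6.28,60); C=np.c_[x[0]+.027*np.cos(t),x[1]+.027*np.sin(t),np.full(60,.1565)]
    k=C@np.array(c['R']).T+c['t']; uu=c['fx']*k[:,0]/k[:,2]+c['cx']; vv=c['fy']*k[:,1]/k[:,2]+c['cy']; print('exp rows',vv.min(),vv.max(),'cols',uu.min(),uu.max())
    z=np.load(cam+'1.npz'); P0=h.cloud(cam,z['d']); k=(np.linalg.norm(P0[...,:2]-pad[:2],axis=-1)<.035)&(abs(P0[...,2]-.0445)<.005); v,u_=np.nonzero(k); print('pad rows',v.min(),v.max(),'cols',u_.min(),u_.max(),k.sum())
    C=np.c_[pad[0]+.024*np.cos(t),pad[1]+.024*np.sin(t),np.full(60,.045)]; k=C@np.array(c['R']).T+c['t']; uu=c['fx']*k[:,0]/k[:,2]+c['cx']; vv=c['fy']*k[:,1]/k[:,2]+c['cy']; print('exp pad',vv.min(),vv.max(),uu.min(),uu.max())
E
```

```text
top 310 [0.581 0.255 0.157] [[0.5573581446558814, 0.23533421902807375], [0.5815892884153528, 0.25502836142865953], [0.6036666196099532, 0.2761076915425062]] [np.float64(0.5811), np.float64(0.2552), np.float64(0.1568)]
rows 212 235 cols 211 230
exp rows 213.35435325914798 234.77220558767334 cols 210.34822886978105 232.14645491372448
pad rows 225 242 cols 221 237 212
exp pad 223.50065394911283 241.1065618588816 219.72980414484493 237.57811577963884
scene 111 [0.583 0.266 0.157] [[0.5581790100378711, 0.2524616898007447], [0.5834926151642581, 0.2654036194234562], [0.6069690355720676, 0.27843199984877526]] [np.float64(0.5832), np.float64(0.2656), np.float64(0.157)]
rows 158 170 cols 412 427
exp rows 157.1470195282322 169.06943570268282 cols 403.9203783440014 427.38625417480574
pad rows 197 208 cols 401 420 195
exp pad 195.65591462856128 206.96345236076476 400.52035048862854 420.143931973486
```

Call:
play_rows --travel '[[-0.03, 0, 0.035], [-0.08, 0, 0.095], [-0.13, -0.003, 0.155], [-0.18, -0.004, 0.22], [-0.207, -0.005, 0.252], [-0.218, -0.005, 0.266], [-0.228, -0.005, 0.277], [-0.228, -0.005, 0.277]]' --dr '[[0, 0, 0], [0, 0, 0], [0, 0, 0], [0, 0, 0], [0, 0, 0], [0, 0, 0], [0, 0, 0], [0, 0, 0]]' --claw '[0, 0, 0, 0, 0, 0, 0, 0]'

```text
clock: 19.98
position: [0.58, 0.2561, 0.0567]
ee_rot: [[-0.065, 0.996, -0.053], [0.764, 0.084, 0.64], [0.642, 0.001, -0.766]]
force: [-0.4, -0.4, 0.1]
gripper_width: 0.0593
grip_force: 27.2
```

```bash
python3 disc.py
```

```text
19.98 q [ 0.57   1.035 -0.964  1.797  0.154  0.597 -0.112] F [-0.424 -0.431  0.055] w 0.05931148467019131 27.2453978843987
[0.58  0.256 0.057] z elev 50.03095759081641 y.z 0.0014519888943536998
 scene 122 mean [0.581 0.266 0.067] circle [575.9 263.6  31. ] tilt deg x,y [-0.303  0.417] blue 7 [0.602 0.276 0.059]
 top 284 mean [0.581 0.256 0.067] circle [588.8 252.2  35.8] tilt deg x,y [-1.804 -0.844] blue 8 [0.569 0.262 0.06 ]
travel [ 0.019 -0.003 -0.026] dr [ 0.004  0.001 -0.001] rows>= 0.1
```

Call:
play_rows --travel '[[-0.003, 0, 0.003], [-0.005, 0, 0.006], [-0.005, 0, 0.006]]' --dr '[[0, 0, 0], [0, 0, 0], [0, 0, 0]]' --claw '[0, 0, 0]'

```text
clock: 20.45
position: [0.5797, 0.256, 0.0545]
ee_rot: [[-0.065, 0.996, -0.053], [0.764, 0.084, 0.64], [0.642, 0.001, -0.766]]
force: [1.3, 1.1, -1.2]
gripper_width: 0.0591
grip_force: 27.2
```

Call:
play_rows --travel '[[-0.002, 0, 0.002], [-0.002, 0, 0.002]]' --dr '[[0, 0, 0], [0, 0, 0]]' --claw '[0, 0]'

```text
clock: 20.7
position: [0.5797, 0.256, 0.0537]
ee_rot: [[-0.065, 0.996, -0.054], [0.764, 0.084, 0.64], [0.642, 0.001, -0.766]]
force: [0.0, -0.5, -1.0]
gripper_width: 0.0591
grip_force: 27.2
```

Call:
play_rows --travel '[[-0.002, 0, 0.003], [-0.002, 0, 0.003]]' --dr '[[0, 0, 0], [0, 0, 0]]' --claw '[0, 0]'

```text
clock: 20.95
position: [0.5798, 0.2561, 0.0533]
ee_rot: [[-0.065, 0.996, -0.053], [0.764, 0.084, 0.64], [0.642, 0.001, -0.766]]
force: [-1.5, -2.3, 2.5]
gripper_width: 0.0593
grip_force: 27.6
```

```bash
python3 disc.py
```

```text
20.95 q [ 0.568  1.04  -0.961  1.797  0.157  0.593 -0.111] F [-1.496 -2.338  2.485] w 0.05931003087121484 27.6150930672884
[0.58  0.256 0.053] z elev 50.025900193938455 y.z 0.0011704077020921267
 scene 125 mean [0.581 0.265 0.064] circle [575.4 260.3  33.1] tilt deg x,y [-2.573 -2.887] blue 8 [0.603 0.275 0.056]
 top 276 mean [0.58  0.256 0.064] circle [588.4 254.1  35.8] tilt deg x,y [-0.213 -1.914] blue 11 [0.572 0.263 0.056]
travel [ 0.028 -0.001 -0.038] dr [ 0.003  0.001 -0.002] rows>= 0.2
```

Contact (about 2.5 N) with the face at 64 mm height. I release and retreat.

Call:
play_rows --travel '[[0, 0, 0], [0, 0, 0], [0, 0, 0], [0, 0, 0], [0, 0, 0]]' --dr '[[0, 0, 0], [0, 0, 0], [0, 0, 0], [0, 0, 0], [0, 0, 0]]' --claw '[-0.45, -0.6, -0.8, -1, -1]'

```text
clock: 21.68
position: [0.5797, 0.2561, 0.0529]
ee_rot: [[-0.065, 0.996, -0.053], [0.764, 0.084, 0.64], [0.642, 0.001, -0.766]]
force: [-0.3, -0.3, 0.1]
gripper_width: 0.0851
grip_force: 0.0
```

Call:
play_rows --travel '[[0, 0, -0.06], [0, 0, -0.18], [0, 0, -0.35], [0, 0, -0.55], [0, 0, -0.7], [0, 0, -0.7]]' --dr '[[0, 0, 0], [0, 0, 0], [0, 0, 0], [0, 0, 0], [0, 0, 0], [0, 0, 0]]' --claw '[-1, -1, -1, -1, -1, -1]'

```text
clock: 22.42
position: [0.5919, 0.1409, 0.1894]
ee_rot: [[-0.064, 0.997, -0.046], [0.765, 0.079, 0.639], [0.641, 0.006, -0.768]]
force: [-0.6, -0.4, 0.3]
gripper_width: 0.0855
grip_force: 0.0
```

```bash
python3 - <<'E'
from disc import *
s=st(); disc(.0645,pad)
for cam in('top','scene'):
    a,d=h.grab_frame(cam); Pc=h.cloud(cam,d); i=a.astype(int); h.save('end_'+cam+'.png',a)
    near=(np.linalg.norm(Pc[...,:2]-pad[:2],axis=-1)<.036)&(Pc[...,2]>.040)
    m=near&((i[...,0]>i[...,2]+20)); v,w=np.nonzero(m); bl=near&(i[...,2]>i[...,0]+25)
    print(cam,'amber rows',v.min(),v.max(),'cols',w.min(),w.max(),m.sum(),'blue',bl.sum(),Pc[bl].min(0),Pc[bl].max(0))
    c=h.get_calibration(cam); t=np.linspace(0,6.28,60); C=np.c_[pad[0]+.027*np.cos(t),pad[1]+.027*np.sin(t),np.full(60,.0645)]
    k=C@np.array(c['R']).T+c['t']; uu=c['fx']*k[:,0]/k[:,2]+c['cx']; vv=c['fy']*k[:,1]/k[:,2]+c['cy']; print('exp',vv.min(),vv.max(),uu.min(),uu.max())
E
```

```text
22.43 q [ 0.825  0.877 -1.104  1.739  0.079  0.904 -0.045] F [-0.577 -0.375  0.333] w 0.08548884305256074 0.0
 scene 248 mean [0.585 0.255 0.063] circle [581.7 253.1  29.4] tilt deg x,y [-1.925 -0.176] blue 52 [0.602 0.248 0.055]
 top 284 mean [0.579 0.254 0.064] circle [579.6 254.8  25.8] tilt deg x,y [-0.265 -0.508] blue 32 [0.569 0.245 0.056]
top amber rows 222 240 cols 219 237 282 blue 54 [0.549 0.224 0.041] [0.608 0.283 0.062]
exp 221.0274125543529 241.09998786923396 217.23812054690404 237.59938761236324
scene amber rows 190 204 cols 398 422 257 blue 107 [0.562 0.225 0.044] [0.614 0.281 0.059]
exp 188.61235917440393 201.20910751085523 400.0853366683805 422.3898048025115
```

The dish lies flat, lid down, about 1 mm from the pad centre in both cameras, and the gripper is clear. I hand it in.

```bash
python3 -c "
from rig import *
print(job_done())"
```

```text
the job is handed in; nothing more can be done
None
```

The blue-lidded dish was pinched, rolled over, leaned back on the rest lid down and let go, then gripped across the lid's skirt and laid flat, lid down, about 1 mm from the centre of the empty pad; job handed in with no result reported back.

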